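# Hold the glass over the snow-globe base for gluing

### The job

I am finishing a small snow globe: turn the square glass jar over so that its mouth faces down, carry it past the paint bottles and lower it over the little fir tree until its rim hovers straight above the groove of the wooden base, level and square to it, about a centimetre above the top of the base, so that my glue nozzle fits under it. Finish while holding it still there. The snow is wet, so neither the jar nor the gripper may touch the tree or the base; leave the base and the paint and glue bottles standing where they are, and do not drop the glass.

Things in the scene. Friction and masses are not known exactly. Their poses are not given: they have to be found in the camera images.
- jar_center (a point): centre of the square clear-glass jar, on its axis half-way up (31 mm). The jar is 50 x 50 mm outside (corners rounded by 7 mm), 62 mm tall, walls 3 mm, floor 5 mm, about 150 g, loose, empty; it starts standing mouth up on the table. z points from its closed floor to its mouth, x and y are square to its flat sides. Laid on a flat side it does not roll
- jar_rim (a point): centre of the jar's mouth, in the plane of the rim, 31 mm along the jar's z axis from its centre
- base_top (a point): centre of the snow-globe base at the height of its top, 20 mm above its underside. z up, x and y square to its sides. A groove 11 mm wide, 7 mm deep runs in a square 18 to 29 mm from this centre; the jar's rim belongs over its middle (jar and base concentric, any quarter turn). Inside it a white island as high as the edge bears a fir tree, at most 27 mm wide, its top 46 mm above this point
- base: the base with its tree: a loose dark wooden plinth, 80 x 80 mm, 20 mm high, 350 g, standing on the table; the origin is the centre of its underside
- jar: the same jar; the origin is the centre of its underside (closed end)
- white_paint: white paint bottle, 40 mm wide, 95 mm tall, standing between jar and base, loose; origin at the centre of its underside
- rose_paint: pink paint bottle, 35 mm wide, 81 mm tall, standing between jar and base, loose; origin at the centre of its underside
- sage_paint: green paint bottle, 37 mm wide, 89 mm tall, standing between jar and base, loose; origin at the centre of its underside
- glue: yellow glue bottle with a red cap, 55 mm wide, 150 mm tall, standing behind the paints, loose; origin at the centre of its underside
There are look-alikes about, which are no part of the job. What is shaped like the jar but blue or yellow is not meant.

How it is judged:
By the outcome, as a careful person would: the job done as asked, in the order asked, and still so for the second after the job is handed in, while the arm keeps its last pose, push and grip.
It also fails if it takes over 61 s, if anything falls off the work surface, if the arm or the gripper's body presses on something with over 40 N, if the wrist force passes 120 N, or if a joint passes its speed limit or range.

### The arm

A 6-joint arm with a two-finger parallel gripper is mounted at the origin on the work surface; the furniture and walls round the work are solid. World frame = base frame: x ahead of the robot, y to its left, z up, the work surface at z = 0. Lengths are in m, angles in degrees, forces in N, time in s.
With the tool pointing down it reaches from about 0.4 to 0.825 m from the base axis. Payload 7 kg.
Tool frame: the origin (TCP) lies on the centre line of the jaws, within the pads' length; the fingertips stand 14 mm ahead of it and the grasp point (between the pads) lies 5 mm behind it; z points along the fingers, y is the line along which they close (so a half turn about z gives the same grasp; the last joint's range is limited). The gripper opens to 88 mm and grips with 3 to 60 N. Pads are 19 mm wide; open, the fingers measure 130 mm over their backs; the gripper's body (78 mm by 193 mm) begins 47 mm behind the grasp point.
Start: joints at [82.34, 20.546, 0.682, 0, -70.136, -16.507], TCP at [0.276, 0.616, 0.241] pointing down, gripper open.
Joint ranges: [-176.03, 176.03], [-82.01, 121.73], [-58.28, 71.71], [-173.87, 95.51], [-174.79, -0.11], [-173.66, 173.66]. Speed limits (degrees/s): [136.94, 136.94, 172.46, 180, 180, 180].

### API

Orientations are given as [roll, pitch, yaw] about the fixed x, y, z axes, in that order (R = Rz(yaw) Ry(pitch) Rx(roll)).
In Python, from plant import r gives the robot as it stands.
- The arm moves only by the tool send_rows, never from a script. Its argument "steps" is a list of rows, each an object with "dp": the shift along the tool's x, y, z in mm, a list of three; "roll": the turn about the tool's z in rad; "jaw": the opening in per cent of the stroke, from 0 (shut) to 100 (fully open). In form: [{"dp": [tx, ty, tz], "roll": roll, "jaw": jaw}, ...]. A call has 1 to 5 rows; each row is the pose to reach, as a shift and turn from the pose commanded when the call began, along the tool's axes at that moment; what a row does not reach only later rows make up. A row lasts 1/8 s, in which the tool goes at most 62.5 mm and 10.7 degrees, less where a joint would pass 70% of its speed; a pose out of reach is approached as far as the arm can. A call with a gripper value outside its range is refused whole. The fingers move at their own pace and stop on an object; "newtons" is the grip in N (left out, the last holds). Time passes only in rows, so rows that repeat a pose let the fingers close. It gives the time, the measured TCP pose, the force, the opening and the grip force at its end, in the units of the state.
- r.get_state(): the state, without advancing time (a new reading comes with each control period).
- r.capture(name): name is "scene" or "top" or "wrist"; returns a dict with "image" (420x560x3 uint8, blue, green, red), "K" (3x3 intrinsics, pixels), "rvec" (rotation vector, rad) and "tvec" (3), from world to camera coordinates, as OpenCV has them. Camera axes: x right, y down, z forward; pixel columns grow to the right and rows downward; lengths in m; the calibration is good to about 2 mm. A picture is of the moment at which its call begins. There is no depth.
- r.close_job(): hands the job in; it is judged then, once.
The state is a dict: "time_s": time; "joints": joint angles; "qd": joint speeds; "joint_torque": joint torques, N m; "tcp_pos": TCP position; "eef_rot": TCP orientation; "contact_force": force on the tool from outside, world axes, zero at the start; "moment": the same for the moment, N m; "gripper_width": finger opening in m; "gripper_force": force on a finger pad.
Only numpy, scipy, OpenCV 4.12 (cv2) and the standard library are available. Lean on these libraries where they do the work, as an engineer would, in place of code of your own. Each camera call takes 0.05 s, during which the arm holds its last target. There are 200 camera calls.

## Working session

There is one attempt and no reset: what is moved stays moved. The work goes in short steps, Python scripts to look and compute and a tool call to move; the robot and the scene stay as the last step left them, time stands still between calls to the robot, and variables do not carry over. Pictures are saved under pics/ and viewed, at most 10 in all, crops included, and the job is handed in when it is done.

Besides the shell and the picture viewer there is one more tool, called after "Call:" in YAML: its name, and indented under it one key for each argument. send_rows: Moves the arm, as the interface text tells. Its arguments: {"type":"object","properties":{"steps":{"type":"array","items":{"type":"object","properties":{"dp":{"type":"array","items":{"type":"number"}},"roll":{"type":"number"},"jaw":{"type":"number"}}}},"newtons":{"type":"number"}},"required":["steps"]}

```bash
ls; mkdir -p pics; python3 - <<'E'
from plant import r
import cv2,numpy as np
print(r.get_state())
a=r.capture("scene");b=r.capture("top")
for n,c in(("scene",a),("top",b)):
    cv2.imwrite(f"pics/{n}0.png",c["image"]);np.savez(f"pics/{n}0.npz",**c)
    R=cv2.Rodrigues(np.array(c["rvec"],float))[0];print(n,c["K"],(-R.T@np.array(c["tvec"]).ravel()),R[2])
E
```

```text
pics
{'time_s': 0.0, 'joints': array([ 8.23398396e+01,  2.05906350e+01,  6.32759460e-01, -1.99956107e-02,
       -7.01355541e+01, -1.65086544e+01]), 'qd': array([ 0.03671066,  0.00498528,  0.00297838, -0.10836543,  0.06842445,
        0.06769122]), 'joint_torque': array([ 1.62910026e-03, -5.82714415e+01,  2.93058836e+01,  6.99696198e+00,
        6.97512121e-03, -1.62443766e-04]), 'tcp_pos': array([0.27617551, 0.6153957 , 0.23962439]), 'eef_rot': array([ 1.79905080e+02, -8.52930778e-03, -2.41756175e+01]), 'contact_force': array([-0.61389842, -0.18393821, -0.3902653 ]), 'moment': array([-0.0037412 ,  0.04653644,  0.01988124]), 'gripper_force': 0.0, 'gripper_width': 0.08751768683373427}
scene [[452.52613029   0.         286.33013602]
 [  0.         452.52613029 215.02949001]
 [  0.           0.           1.        ]] [-0.24804937 -0.60147958  0.50850989] [ 0.74512423  0.53300428 -0.40086946]
top [[459.25180958   0.         284.52698592]
 [  0.         459.25180958 211.59440941]
 [  0.           0.           1.        ]] [ 0.36317432 -0.02422637  1.17104845] [ 0.1869626   0.00710471 -0.98234134]
```

View pics/scene0.png

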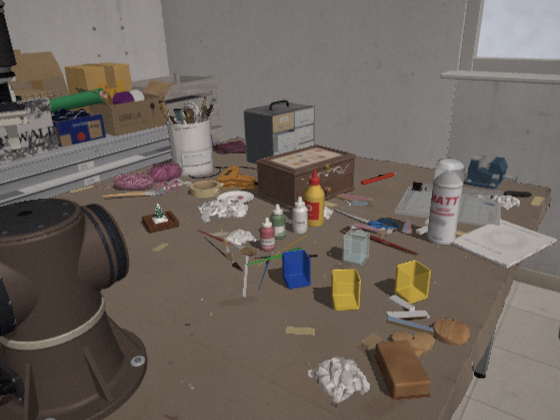

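View pics/top0.png

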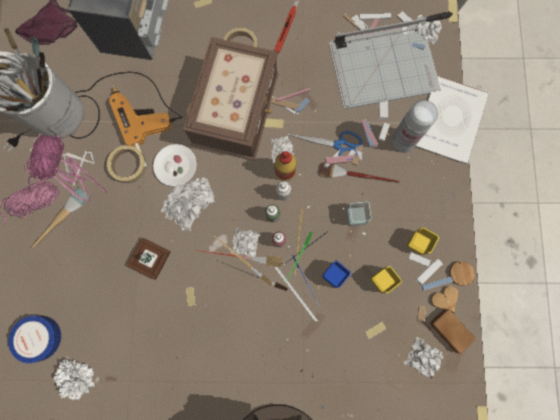

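The scene view shows the clear jar at (356,247), the base at (160,221), the paints at (267,236), (278,222) and (300,217), and the glue at (315,200). In the top view the jar is at (358,213) and the base at (148,258). The paints are at (279,239), (272,213) and (284,190), with the glue at (286,165).

```bash
cat > h.py <<'E'
import cv2,numpy as np
from scipy.optimize import least_squares
def load(n): return dict(np.load(f"pics/{n}.npz"))
def snap(r,cam,n):
    c=r.capture(cam);np.savez(f"pics/{n}.npz",**c);return load(n)
def proj(c,P): return cv2.projectPoints(np.atleast_2d(np.array(P,float)),c["rvec"],c["tvec"],c["K"],None)[0][:,0]
def back(c,uv,z):
    R=cv2.Rodrigues(c["rvec"])[0];o=-R.T@c["tvec"].ravel()
    d=R.T@np.linalg.inv(c["K"])@np.array([uv[0],uv[1],1.]);return o+d*(z-o[2])/d[2]
def crop(c,u,v,s,k): # half-size s, scale k
    return cv2.resize(c["image"][v-s:v+s,u-s:u+s],None,fx=k,fy=k,interpolation=cv2.INTER_CUBIC)
E
python3 - <<'E'
from h import *
t=load("top0");s=load("scene0")
for n,uv,z in (("jar",(358,213),.03),("base",(148,258),.02),("rose",(279,239),.08),("sage",(272,213),.088),("white",(284,190),.094),("glue",(286,158),.15),("blue",(336,275),.03)):
    p=back(t,uv,z);print(n,p.round(3),proj(s,p).round(0))
cv2.imwrite("pics/c1.png",np.vstack([np.hstack([crop(t,358,213,24,8),crop(t,148,258,24,8)])[:300],np.hstack([crop(s,356,247,24,8),crop(s,160,221,24,8)])[:300]]) if 0 else np.vstack([np.hstack([crop(t,358,213,25,6),crop(t,148,258,25,6)]),np.hstack([crop(s,356,247,25,6),crop(s,160,218,25,6)])]))
E
```

```text
jar [ 0.577 -0.202  0.03 ] [[356. 247.]]
base [0.463 0.326 0.02 ] [[160. 218.]]
rose [ 0.504 -0.003  0.08 ] [[265. 219.]]
sage [0.566 0.014 0.088] [[275. 206.]]
white [ 0.621 -0.015  0.094] [[297. 199.]]
glue [ 0.684 -0.02   0.15 ] [[313. 171.]]
blue [ 0.422 -0.143  0.03 ] [[296. 270.]]
```

View pics/c1.png

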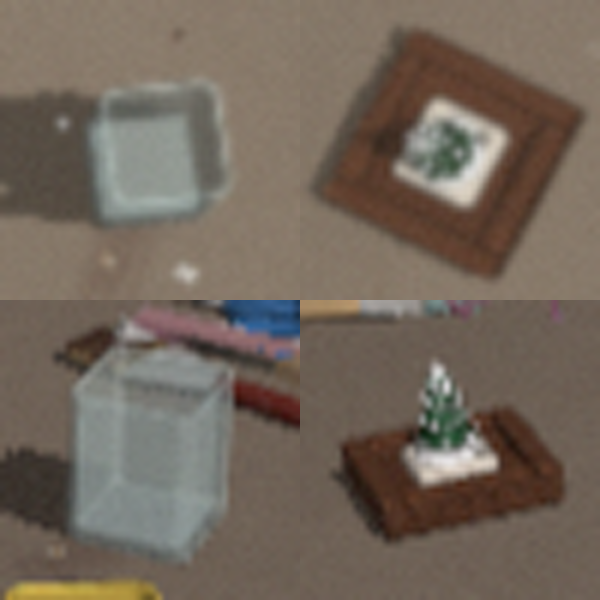

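In the top crop the jar is almost square to the image, with a yaw of about -3°. The base's top corners, at crop (408,28), (582,110), (490,278) and (318,188), put its yaw near -25°. I'll move the arm over the jar next.

Call:
send_rows:
  steps:
    - {"dp": [40, 41, 0], "roll": 0, "jaw": 100}
    - {"dp": [81, 83, 0], "roll": 0, "jaw": 100}
    - {"dp": [122, 125, 0], "roll": 0, "jaw": 100}
    - {"dp": [163, 166, 0], "roll": 0, "jaw": 100}
    - {"dp": [203, 208, 0], "roll": 0, "jaw": 100}

```text
time_s: 0.72
tcp_pos: [0.3766, 0.341, 0.2404]
eef_rot: [180.0, 0.0, -24.1]
contact_force: [1.1, -0.5, 0.7]
gripper_width: 0.0874
gripper_force: 0.0
```

Call:
send_rows:
  steps:
    - {"dp": [40, 41, 0], "roll": 0, "jaw": 100}
    - {"dp": [81, 83, 0], "roll": 0, "jaw": 100}
    - {"dp": [122, 125, 0], "roll": 0, "jaw": 100}
    - {"dp": [163, 166, 0], "roll": 0, "jaw": 100}
    - {"dp": [203, 208, 0], "roll": 0, "jaw": 100}

```text
time_s: 1.35
tcp_pos: [0.4767, 0.0682, 0.2406]
eef_rot: [-180.0, -0.0, -24.1]
contact_force: [1.7, 0.6, -0.2]
gripper_width: 0.0876
gripper_force: 0.0
```

Call:
send_rows:
  steps:
    - {"dp": [40, 41, 0], "roll": -0.1, "jaw": 100}
    - {"dp": [81, 83, 0], "roll": -0.2, "jaw": 100}
    - {"dp": [122, 125, 0], "roll": -0.3, "jaw": 100}
    - {"dp": [163, 166, 0], "roll": -0.37, "jaw": 100}
    - {"dp": [203, 208, 0], "roll": -0.37, "jaw": 100}

```text
time_s: 1.98
tcp_pos: [0.5768, -0.2047, 0.2402]
eef_rot: [-180.0, 0.0, -2.9]
contact_force: [0.7, 0.8, 0.0]
gripper_width: 0.0878
gripper_force: 0.0
```

```bash
python3 - <<'E'
from plant import r
from h import *
c=snap(r,"wrist","w1")
s=r.get_state();print(s["time_s"],s["tcp_pos"],s["eef_rot"])
R=cv2.Rodrigues(c["rvec"])[0];print(-R.T@c["tvec"].ravel(),R[2],c["K"][0,0])
cv2.imwrite("pics/w1.png",c["image"])
E
```

```text
2.025 [ 0.57811936 -0.21001864  0.23940667] [ 1.79887832e+02  7.51770266e-02 -3.08104978e+00]
[ 0.6604493  -0.20960261  0.38472072] [-0.30457329  0.01569447 -0.95235959] 306.5867812899969
```

View pics/w1.png

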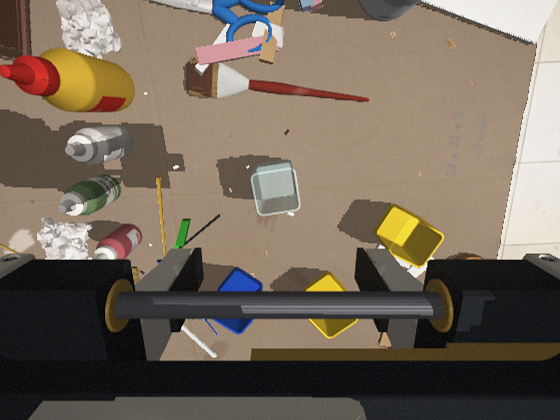

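The wrist view shows the jar at (275,187), with its rim at roughly (250–300, 160–216). The fingers are near rows 250–330.

```bash
python3 - <<'E'
from h import *
c=load("w1");g=crop(c,275,187,36,8)
cv2.imwrite("pics/c2.png",g)
E
```

```text
(no output)
```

View pics/c2.png

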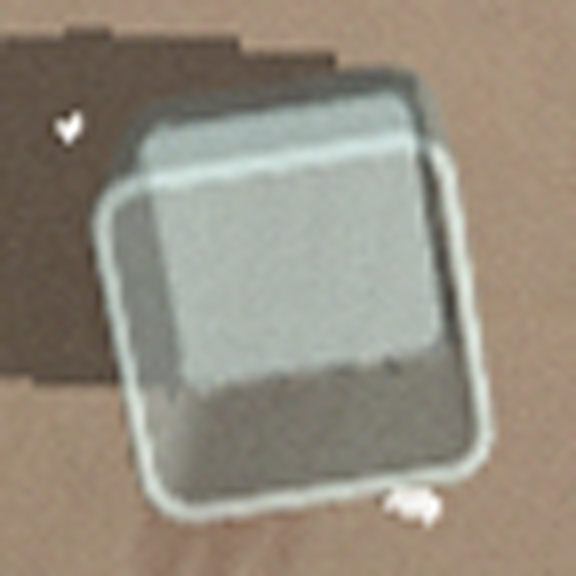

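The rim's outer edges in the crop (×8, origin (239,151)) run as follows:
- left: (97,230) to (148,490)
- right: (458,170) to (493,420)
- top: (140,173) to (420,130)
- bottom: (190,520) to (460,480)

```bash
python3 - <<'E'
from h import *
c=load("w1");t=load("top0");s=load("scene0")
L=[((97,230),(148,490)),((140,173),(420,130)),((458,170),(493,420)),((190,520),(460,480))]
W=[[back(c,(239+(p[0]-3.5)/8,151+(p[1]-3.5)/8),.062)[:2] for p in l] for l in L]
for w in W: d=w[1]-w[0];print(np.degrees(np.arctan2(d[1],d[0])).round(1),end=' ')
print()
def inter(a,b):
    A=np.c_[a[1]-a[0],-(b[1]-b[0])];return a[0]+np.linalg.solve(A,b[0]-a[0])[0]*(a[1]-a[0])
C=[inter(W[i],W[(i+1)%4]) for i in range(4)];print(np.round(C,4),np.mean(C,0))
print([np.linalg.norm(C[i]-C[i-1]).round(4) for i in range(4)])
# base from top view
B=[back(t,(123+(x-303)/6,233+(y-3)/6),.02)[:2] for x,y in((408,28),(582,110),(490,278),(318,188))]
B=np.array(B);print(B.round(4),B.mean(0));
for i in range(4):d=B[i]-B[i-1];print(np.degrees(np.arctan2(d[1],d[0])).round(1),np.linalg.norm(d).round(4))
# scene check of base tree tip, jar
print(proj(s,[[*np.mean(C,0),.062],[*np.mean(C,0),0],[*B.mean(0),.066]]).round(1))
E
```

```text
-173.6 -84.2 -174.1 -84.1 
[[ 0.5988 -0.1753]
 [ 0.6038 -0.2241]
 [ 0.5549 -0.2291]
 [ 0.5499 -0.1808]] [ 0.57685642 -0.20231937]
[np.float64(0.0491), np.float64(0.049), np.float64(0.0491), np.float64(0.0485)]
[[0.5154 0.3482]
 [0.481  0.273 ]
 [0.4112 0.3076]
 [0.4481 0.3816]] [0.46392569 0.32760406]
-26.4 0.0752
-114.6 0.0827
153.6 0.078
63.5 0.0827
[[356.6 234.6]
 [355.5 259. ]
 [157.6 201.6]]
```

Call:
send_rows:
  steps:
    - {"dp": [18, -3, 40], "roll": -0.1, "jaw": 100}
    - {"dp": [18, -3, 90], "roll": -0.157, "jaw": 100}
    - {"dp": [18, -3, 140], "roll": -0.157, "jaw": 100}
    - {"dp": [18, -3, 185], "roll": -0.157, "jaw": 100}
    - {"dp": [18, -3, 205], "roll": -0.157, "jaw": 100}

```text
time_s: 2.65
tcp_pos: [0.5925, -0.2005, 0.0321]
eef_rot: [-179.9, 0.3, 6.0]
contact_force: [0.4, -0.5, -0.8]
gripper_width: 0.0877
gripper_force: 0.0
```

Call:
send_rows:
  newtons: 3
  steps:
    - {"dp": [0, 0, 10], "roll": 0, "jaw": 90}
    - {"dp": [0, 0, 17], "roll": 0, "jaw": 75}
    - {"dp": [0, 0, 17], "roll": 0, "jaw": 62}
    - {"dp": [0, 0, 17], "roll": 0, "jaw": 50}
    - {"dp": [0, 0, 17], "roll": 0, "jaw": 45}

```text
time_s: 3.28
tcp_pos: [0.5953, -0.2007, 0.0195]
eef_rot: [180.0, -0.1, 6.0]
contact_force: [0.1, 0.8, 2.5]
gripper_width: 0.0501
gripper_force: 3.0
```

Call:
send_rows:
  newtons: 3
  steps:
    - {"dp": [0, 0, 0], "roll": 0, "jaw": 40}
    - {"dp": [0, 0, 0], "roll": 0, "jaw": 40}
    - {"dp": [0, 0, 0], "roll": 0, "jaw": 40}
    - {"dp": [0, 0, 0], "roll": 0, "jaw": 40}

```text
time_s: 3.78
tcp_pos: [0.5952, -0.2008, 0.0189]
eef_rot: [180.0, -0.1, 6.0]
contact_force: [0.8, 1.1, 4.9]
gripper_width: 0.0502
gripper_force: 3.0
```

Call:
send_rows:
  steps:
    - {"dp": [-3, 0, -8], "roll": 0, "jaw": 40}
    - {"dp": [-8, 0, -16], "roll": 0, "jaw": 40}
    - {"dp": [-15, 0, -24], "roll": 0, "jaw": 40}
    - {"dp": [-20, 0, -34], "roll": 0, "jaw": 40}
    - {"dp": [-20, 0, -44], "roll": 0, "jaw": 40}

```text
time_s: 4.4
tcp_pos: [0.5743, -0.203, 0.0635]
eef_rot: [-180.0, -0.0, 6.0]
contact_force: [0.6, 0.8, -1.3]
gripper_width: 0.0501
gripper_force: 3.0
```

```bash
python3 - <<'E'
from plant import r
from h import *
s=r.get_state();print(s["time_s"],s["tcp_pos"],s["contact_force"],s["moment"])
c=snap(r,"scene","s2");p=proj(c,s["tcp_pos"])[0].astype(int);print(p)
cv2.imwrite("pics/s2.png",crop(c,*p,45,6))
E
```

```text
4.4 [ 0.57431079 -0.20295342  0.06350178] [ 0.58237536  0.83137786 -1.27296462] [-0.00324996 -0.10672287  0.05490698]
[356 234]
```

View pics/s2.png

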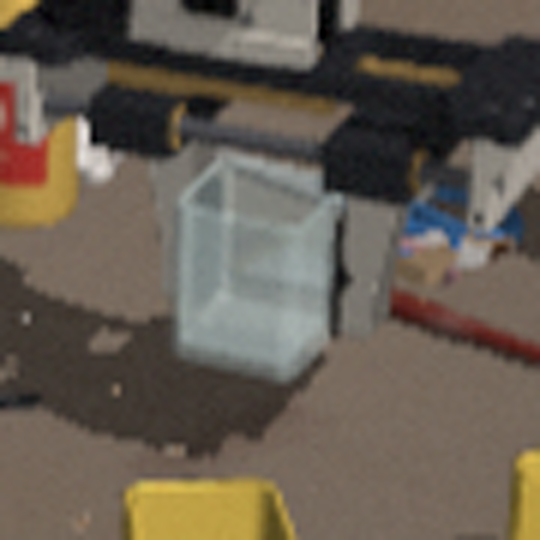

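The jar was lifted but stayed upright: pad friction at 3 N stops it from pivoting by gravity alone. I'll set it down, regrip higher, and roll it over its lower edge on the table.

Call:
send_rows:
  steps:
    - {"dp": [10, 0, 20], "roll": 0, "jaw": 40}
    - {"dp": [20, 0, 35], "roll": 0, "jaw": 40}
    - {"dp": [20, 0, 42], "roll": 0, "jaw": 40}
    - {"dp": [20, 0, 43], "roll": 0, "jaw": 40}
    - {"dp": [20, 0, 43], "roll": 0, "jaw": 75}

```text
time_s: 5.08
tcp_pos: [0.5945, -0.2009, 0.0195]
eef_rot: [180.0, 0.0, 6.0]
contact_force: [0.1, -0.3, -0.2]
gripper_width: 0.0557
gripper_force: 0.0
```

Call:
send_rows:
  newtons: 5
  steps:
    - {"dp": [0, 0, 0], "roll": 0, "jaw": 80}
    - {"dp": [0, 0, 0], "roll": 0, "jaw": 80}
    - {"dp": [-15, 0, -15], "roll": 0, "jaw": 80}
    - {"dp": [-25, 0, -20], "roll": 0, "jaw": 80}
    - {"dp": [-25, 0, -20], "roll": 0, "jaw": 60}

```text
time_s: 5.7
tcp_pos: [0.5692, -0.2035, 0.0407]
eef_rot: [180.0, -0.1, 6.0]
contact_force: [0.7, -0.5, -0.1]
gripper_width: 0.0647
gripper_force: 0.0
```

Call:
send_rows:
  newtons: 5
  steps:
    - {"dp": [0, 0, 0], "roll": 0, "jaw": 40}
    - {"dp": [0, 0, 0], "roll": 0, "jaw": 40}
    - {"dp": [0, 0, 0], "roll": 0, "jaw": 40}

```text
time_s: 6.08
tcp_pos: [0.5699, -0.2034, 0.0395]
eef_rot: [180.0, 0.0, 6.0]
contact_force: [0.3, 0.6, 3.3]
gripper_width: 0.0499
gripper_force: 5.0
```

Call:
send_rows:
  newtons: 5
  steps:
    - {"dp": [-4, 0, 0], "roll": 0, "jaw": 40}
    - {"dp": [-8, 0, -1], "roll": 0, "jaw": 40}
    - {"dp": [-12, 0, -1.4], "roll": 0, "jaw": 40}
    - {"dp": [-16.4, 0, -1.5], "roll": 0, "jaw": 40}
    - {"dp": [-20.5, 0, -1], "roll": 0, "jaw": 40}

```text
time_s: 6.7
tcp_pos: [0.5489, -0.2056, 0.0405]
eef_rot: [-180.0, 0.0, 6.0]
contact_force: [-0.8, 0.3, -1.3]
gripper_width: 0.0499
gripper_force: 5.0
```

```bash
python3 - <<'E'
from plant import r
from h import *
s=r.get_state();print(s["time_s"],s["tcp_pos"],s["contact_force"],s["moment"])
c=snap(r,"scene","s3");p=proj(c,s["tcp_pos"])[0].astype(int);print(p)
cv2.imwrite("pics/s3.png",crop(c,*p,45,6))
E
```

```text
6.7 [ 0.54891151 -0.20559369  0.04050679] [-0.81826397  0.25038619 -1.27790047] [-0.04805517  0.02373846 -0.04693917]
[351 248]
```

View pics/s3.png

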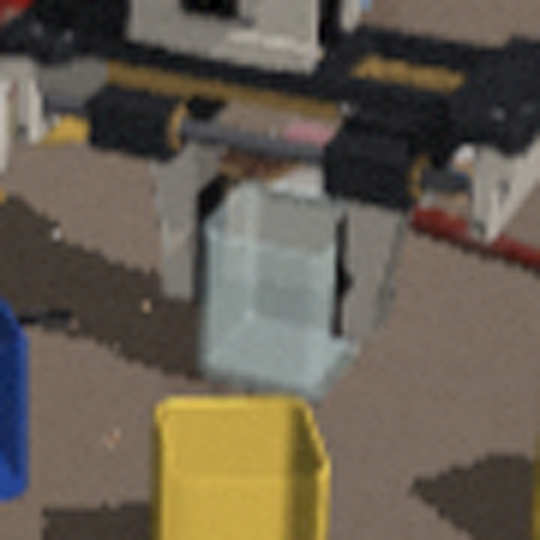

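The jar slid sideways without rotating, because the full pad patch is too stiff in torsion. I'll regrip with only the fingertips at a top corner, which is nearly a point contact, so the jar can swing freely.

Call:
send_rows:
  steps:
    - {"dp": [10, 0, -4], "roll": 0, "jaw": 40}
    - {"dp": [25, 0, -4], "roll": 0, "jaw": 40}
    - {"dp": [30, 0, -2], "roll": 0, "jaw": 40}
    - {"dp": [30, 0, 1], "roll": 0, "jaw": 40}
    - {"dp": [30, 0, 1], "roll": 0, "jaw": 75}

```text
time_s: 7.38
tcp_pos: [0.5789, -0.2023, 0.0392]
eef_rot: [-180.0, 0.0, 6.0]
contact_force: [-0.2, -0.5, 0.8]
gripper_width: 0.0553
gripper_force: 0.0
```

Call:
send_rows:
  newtons: 3
  steps:
    - {"dp": [0, 0, 0], "roll": 0, "jaw": 75}
    - {"dp": [0, 0, 0], "roll": 0, "jaw": 75}
    - {"dp": [15, 0, -28], "roll": 0, "jaw": 75}
    - {"dp": [29, 0, -28], "roll": 0, "jaw": 75}
    - {"dp": [29, 0, -28], "roll": 0, "jaw": 65}

```text
time_s: 8.0
tcp_pos: [0.6088, -0.1992, 0.0675]
eef_rot: [-180.0, -0.0, 6.0]
contact_force: [0.5, 0.9, -0.8]
gripper_width: 0.0608
gripper_force: 0.0
```

Call:
send_rows:
  newtons: 3
  steps:
    - {"dp": [0, 0, 0], "roll": 0, "jaw": 50}
    - {"dp": [0, 0, 0], "roll": 0, "jaw": 40}
    - {"dp": [0, 0, 0], "roll": 0, "jaw": 40}
    - {"dp": [0, 0, 0], "roll": 0, "jaw": 40}

```text
time_s: 8.5
tcp_pos: [0.6078, -0.1994, 0.0673]
eef_rot: [-180.0, 0.0, 6.0]
contact_force: [-0.0, -1.0, -2.2]
gripper_width: 0.05
gripper_force: 3.0
```

Call:
send_rows:
  newtons: 3
  steps:
    - {"dp": [-2, 0, -6], "roll": 0, "jaw": 40}
    - {"dp": [-4, 0, -12], "roll": 0, "jaw": 40}
    - {"dp": [-6, 0, -18], "roll": 0, "jaw": 40}
    - {"dp": [-8, 0, -24], "roll": 0, "jaw": 40}
    - {"dp": [-8, 0, -30], "roll": 0, "jaw": 40}

```text
time_s: 9.12
tcp_pos: [0.6, -0.2002, 0.0982]
eef_rot: [-180.0, -0.0, 6.0]
contact_force: [0.6, -0.6, -1.5]
gripper_width: 0.0499
gripper_force: 3.0
```

```bash
python3 - <<'E'
from plant import r
from h import *
s=r.get_state();print(s["time_s"],s["tcp_pos"],s["contact_force"],s["moment"])
c=snap(r,"scene","s4");p=proj(c,s["tcp_pos"])[0].astype(int);print(p)
cv2.imwrite("pics/s4.png",crop(c,*p,45,6))
E
```

```text
9.125 [ 0.59997259 -0.20018205  0.09816207] [ 0.55031598 -0.59248818 -1.52053275] [-0.03989335 -0.08451331  0.02751553]
[361 215]
```

View pics/s4.png

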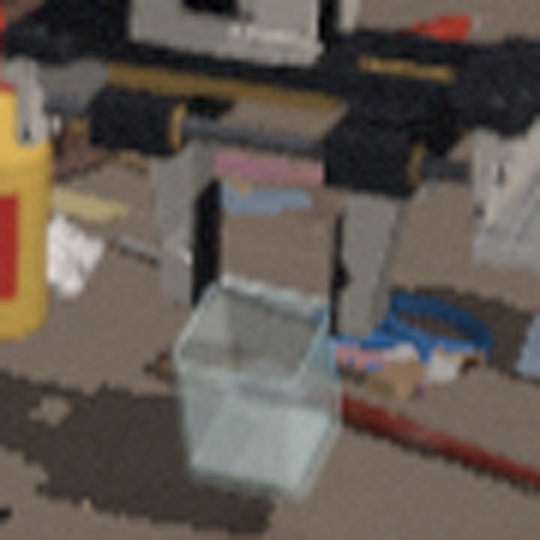

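The jar now hangs freely, tilted about 25° with its mouth toward the robot. I'll set its lower edge on the table and roll it onto its side.

Call:
send_rows:
  steps:
    - {"dp": [0, 0, 10], "roll": 0, "jaw": 40}
    - {"dp": [0, 0, 17], "roll": 0, "jaw": 40}
    - {"dp": [-3, 0, 19], "roll": 0, "jaw": 40}
    - {"dp": [-9, 0, 19], "roll": 0, "jaw": 40}
    - {"dp": [-16, 0, 19], "roll": 0, "jaw": 40}

```text
time_s: 9.8
tcp_pos: [0.5842, -0.2019, 0.0791]
eef_rot: [180.0, -0.1, 6.0]
contact_force: [1.2, 1.1, 3.6]
gripper_width: 0.0498
gripper_force: 3.0
```

Call:
send_rows:
  steps:
    - {"dp": [-6, 0, 0], "roll": 0, "jaw": 40}
    - {"dp": [-12, 0, 1], "roll": 0, "jaw": 40}
    - {"dp": [-18, 0, 2.5], "roll": 0, "jaw": 40}
    - {"dp": [-24, 0, 4.5], "roll": 0, "jaw": 40}
    - {"dp": [-30, 0, 7.5], "roll": 0, "jaw": 40}

```text
time_s: 10.42
tcp_pos: [0.5535, -0.2051, 0.0707]
eef_rot: [-180.0, 0.0, 6.0]
contact_force: [-1.6, 0.9, 3.4]
gripper_width: 0.0502
gripper_force: 3.0
```

```bash
python3 - <<'E'
from plant import r
from h import *
s=r.get_state();print(s["time_s"],s["tcp_pos"],s["contact_force"],s["moment"])
c=snap(r,"scene","s5");t=snap(r,"top","t5");p=proj(c,s["tcp_pos"])[0].astype(int)
# compare: teal edges row extents around tool
for n,cc,old in(("s5",c,load("s4")),):
    im=cc["image"].astype(int);b,g,rr=im[...,0],im[...,1],im[...,2]
    m=((b-rr)>3)&(g-rr>3)&(g>110)
    sub=np.zeros_like(m);sub[p[1]-20:p[1]+50,p[0]-40:p[0]+40]=m[p[1]-20:p[1]+50,p[0]-40:p[0]+40]
    n_,lab,st,ce=cv2.connectedComponentsWithStats(sub.astype(np.uint8));print(p,sorted(st.tolist(),key=lambda q:-q[4])[1:4])
E
```

```text
10.425 [ 0.55352119 -0.20506353  0.07071895] [-1.61788967  0.87701712  3.35900408] [0.3471749  0.48004343 0.03281819]
[352 235] [[346, 241, 21, 20, 130], [341, 235, 2, 5, 5], [350, 249, 2, 4, 5]]
```

Call:
send_rows:
  steps:
    - {"dp": [-5, 0, 3], "roll": 0, "jaw": 40}
    - {"dp": [-10, 0, 7], "roll": 0, "jaw": 40}
    - {"dp": [-15, 0, 11], "roll": 0, "jaw": 40}
    - {"dp": [-19, 0, 15.5], "roll": 0, "jaw": 40}
    - {"dp": [-22, 0, 19], "roll": 0, "jaw": 40}

```text
time_s: 11.15
tcp_pos: [0.5317, -0.2073, 0.0515]
eef_rot: [-180.0, 0.1, 6.0]
contact_force: [-2.6, 1.1, 2.9]
gripper_width: 0.0499
gripper_force: 3.0
```

```bash
python3 - <<'E'
from plant import r
from h import *
s=r.get_state();print(s["time_s"],s["tcp_pos"],s["contact_force"],s["moment"])
c=snap(r,"scene","s6");w=snap(r,"wrist","w6");p=proj(c,s["tcp_pos"])[0].astype(int)
q=proj(w,[s["tcp_pos"]])[0].astype(int);print(p,q)
a=crop(c,*p,45,6);b=w["image"]
cv2.imwrite("pics/s6.png",np.hstack([cv2.resize(a,(400,400)),cv2.resize(b[60:420,100:460],(400,400))]))
E
```

```text
11.15 [ 0.53171242 -0.2073384   0.05148777] [-2.60602172  1.05833677  2.89446359] [0.43266764 0.96069942 0.06397504]
[348 247] [277 275]
```

View pics/s6.png

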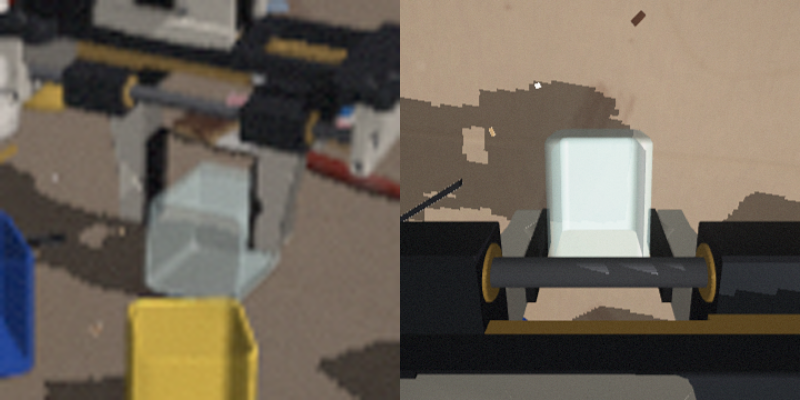

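The jar now lies nearly flat with its mouth toward the robot (-x). Its closed end is at wrist pane row 131, which is pixel (280,178).

```bash
python3 - <<'E'
from h import *
w=load("w6")
for uv in((235,180),(280,178),(323,178)): print(back(w,uv,0).round(4),back(w,uv,.05).round(4))
im=w["image"].astype(int)
print([tuple(im[v,280]) for v in range(168,204,2)])
# side edges of the jar near closed end & mid
for v in(185,200,220,240):
    g=np.abs(np.diff(cv2.GaussianBlur(w["image"],(3,3),0).astype(int).sum(2)[v,215:345]));print(v,[(215+i,g[i]) for i in np.argsort(-g)[:8]])
# predicted closed-end corners
for x in(.575,.578,.581,.584): print(x,proj(w,[[x,-.2025,0],[x,-.2025,.05]]).round(1).tolist())
E
```

```text
[ 0.569  -0.1755  0.    ] [ 0.5807 -0.1816  0.05  ]
[ 0.5733 -0.2045  0.    ] [ 0.5839 -0.2031  0.05  ]
[ 0.5762 -0.2322  0.    ] [ 0.5861 -0.2238  0.05  ]
[(np.int64(72), np.int64(82), np.int64(98)), (np.int64(72), np.int64(84), np.int64(99)), (np.int64(68), np.int64(82), np.int64(94)), (np.int64(69), np.int64(81), np.int64(98)), (np.int64(88), np.int64(96), np.int64(99)), (np.int64(93), np.int64(101), np.int64(100)), (np.int64(96), np.int64(103), np.int64(102)), (np.int64(94), np.int64(101), np.int64(103)), (np.int64(176), np.int64(183), np.int64(168)), (np.int64(218), np.int64(223), np.int64(203)), (np.int64(230), np.int64(232), np.int64(218)), (np.int64(234), np.int64(236), np.int64(224)), (np.int64(234), np.int64(236), np.int64(225)), (np.int64(235), np.int64(238), np.int64(227)), (np.int64(234), np.int64(238), np.int64(226)), (np.int64(233), np.int64(236), np.int64(225)), (np.int64(233), np.int64(235), np.int64(224)), (np.int64(233), np.int64(236), np.int64(222))]
185 [(np.int64(244), np.int64(56)), (np.int64(245), np.int64(53)), (np.int64(246), np.int64(32)), (np.int64(243), n
[... 352 characters left out ...]
4(37)), (np.int64(243), np.int64(37))]
220 [(np.int64(326), np.int64(72)), (np.int64(320), np.int64(67)), (np.int64(325), np.int64(65)), (np.int64(244), np.int64(48)), (np.int64(319), np.int64(42)), (np.int64(245), np.int64(36)), (np.int64(230), np.int64(35)), (np.int64(231), np.int64(35))]
240 [(np.int64(325), np.int64(78)), (np.int64(319), np.int64(68)), (np.int64(324), np.int64(48)), (np.int64(320), np.int64(47)), (np.int64(244), np.int64(44)), (np.int64(245), np.int64(42)), (np.int64(326), np.int64(42)), (np.int64(236), np.int64(38))]
0.575 [[277.3, 175.2], [276.8, 195.6]]
0.578 [[277.7, 170.6], [277.4, 189.7]]
0.581 [[278.2, 166.0], [278.1, 183.8]]
0.584 [[278.7, 161.3], [278.7, 177.7]]
```

Call:
send_rows:
  steps:
    - {"dp": [-2, 0, 3], "roll": 0, "jaw": 40}
    - {"dp": [-4, 0, 6], "roll": 0, "jaw": 40}
    - {"dp": [-4, 0, 6], "roll": 0, "jaw": 60}
    - {"dp": [-4, 0, 6], "roll": 0, "jaw": 75}
    - {"dp": [-4, 0, 6], "roll": 0, "jaw": 75}

```text
time_s: 11.88
tcp_pos: [0.5289, -0.2077, 0.0462]
eef_rot: [180.0, -0.0, 6.0]
contact_force: [1.1, 0.0, -0.6]
gripper_width: 0.0643
gripper_force: 0.0
```

Call:
send_rows:
  newtons: 3
  steps:
    - {"dp": [0, 0, 0], "roll": 0, "jaw": 75}
    - {"dp": [15, 0, -4], "roll": 0, "jaw": 75}
    - {"dp": [35, 0, -4], "roll": 0, "jaw": 75}
    - {"dp": [50, 0, -4], "roll": 0, "jaw": 75}
    - {"dp": [50, 0, -4], "roll": 0, "jaw": 75}

```text
time_s: 12.5
tcp_pos: [0.5796, -0.2023, 0.0499]
eef_rot: [180.0, -0.0, 6.1]
contact_force: [-0.2, 0.3, -0.4]
gripper_width: 0.0657
gripper_force: 0.0
```

```bash
python3 - <<'E'
from plant import r
from h import *
s=r.get_state();print(s["time_s"],s["tcp_pos"],s["contact_force"])
c=snap(r,"wrist","w7")
g=cv2.cvtColor(c["image"],cv2.COLOR_BGR2GRAY).astype(int)
for u in(270,280,290): print([(v,g[v,u]) for v in range(200,290,3)])
for x in(.57,.575,.58,.585): print(x,proj(c,[[x,-.2025,0],[x,-.2025,.05]]).round(1).tolist())
E
```

```text
12.5 [ 0.57961744 -0.20229572  0.04986877] [-0.15955484  0.25649624 -0.37697208]
[(200, np.int64(96)), (203, np.int64(99)), (206, np.int64(100)), (209, np.int64(94)), (212, np.int64(92)), (215, np.int64(89)), (218, np.int64(83)), (221, np.int64(86)), (224, np.int64(89)), (227, np.int64(82)), (230, np.int64(77)), (233, np.int64(86)), (236, np.int64(85)), (239, np.int64(85)), (242, np.int64(82)), (245, np.int64(82)), (248, np.int64(102)), (251, np.int64(101)), (254, np.int64(179)), (257, np.int64(193)), (260, np.int64(193)), (263, np.int64(188)), (266, np.int64(190)), (269, np.int64(193)), (272, np.int64(191)), (275, np.int64(194)), (278, np.int64(193)), (281, np.int64(210)), (284, np.int64(224)), (287, np.int64(231))]
[(200, np.int64(94)), (203, np.int64(95)), (206, np.int64(95)), (209, np.int64(88)), (212, np.int64(84)), (215, np.int64(78)), (218, np.int64(82)), (221, np.int64(85)), (224, np.int64(82)), (227, np.int64(86)), (230, np.int64(83)), (233, np.int64(85)), (236, np.int64(86)), (239, np.int64(86)), (242, np.int64(87)), (245, np.int64(83)), (248, np.int64(107)), (251, np.int64
[... 370 characters left out ...]
4(93)), (215, np.int64(89)), (218, np.int64(91)), (221, np.int64(92)), (224, np.int64(85)), (227, np.int64(88)), (230, np.int64(88)), (233, np.int64(85)), (236, np.int64(84)), (239, np.int64(87)), (242, np.int64(89)), (245, np.int64(95)), (248, np.int64(107)), (251, np.int64(106)), (254, np.int64(182)), (257, np.int64(191)), (260, np.int64(190)), (263, np.int64(192)), (266, np.int64(195)), (269, np.int64(193)), (272, np.int64(195)), (275, np.int64(195)), (278, np.int64(195)), (281, np.int64(213)), (284, np.int64(229)), (287, np.int64(233))]
0.57 [[276.5, 251.4], [276.0, 291.7]]
0.575 [[277.3, 244.8], [276.9, 283.6]]
0.58 [[278.0, 238.2], [277.9, 275.4]]
0.585 [[278.8, 231.5], [278.9, 267.0]]
```

Call:
send_rows:
  newtons: 3
  steps:
    - {"dp": [-1.5, 0, 0], "roll": 0, "jaw": 60}
    - {"dp": [-1.5, 0, 0], "roll": 0, "jaw": 45}
    - {"dp": [-1.5, 0, 0], "roll": 0, "jaw": 40}
    - {"dp": [-1.5, 0, 0], "roll": 0, "jaw": 40}

```text
time_s: 13.05
tcp_pos: [0.5764, -0.2027, 0.0501]
eef_rot: [-180.0, 0.0, 6.0]
contact_force: [-1.3, -0.7, 0.7]
gripper_width: 0.0499
gripper_force: 3.0
```

Call:
send_rows:
  newtons: 3
  steps:
    - {"dp": [-1, 0, -9], "roll": 0, "jaw": 40}
    - {"dp": [-4, 0, -18], "roll": 0, "jaw": 40}
    - {"dp": [-10, 0, -27], "roll": 0, "jaw": 40}
    - {"dp": [-16, 0, -36], "roll": 0, "jaw": 40}
    - {"dp": [-20, 0, -45], "roll": 0, "jaw": 40}

```text
time_s: 13.68
tcp_pos: [0.5563, -0.2048, 0.0959]
eef_rot: [180.0, -0.0, 6.0]
contact_force: [0.5, 0.1, -1.4]
gripper_width: 0.0499
gripper_force: 3.0
```

```bash
python3 - <<'E'
from plant import r
from h import *
s=r.get_state();print(s["time_s"],s["tcp_pos"],s["contact_force"],s["moment"])
c=snap(r,"scene","s8");w=snap(r,"wrist","w8");p=proj(c,s["tcp_pos"])[0].astype(int)
a=crop(c,*p,45,6);b=w["image"]
cv2.imwrite("pics/s8.png",np.hstack([cv2.resize(a,(400,400)),cv2.resize(b[60:420,100:460],(400,400))]))
E
```

```text
13.675 [ 0.55634682 -0.20481501  0.09589479] [ 0.46826358  0.11654597 -1.44427576] [-0.05644841 -0.05801865  0.01055851]
```

View pics/s8.png

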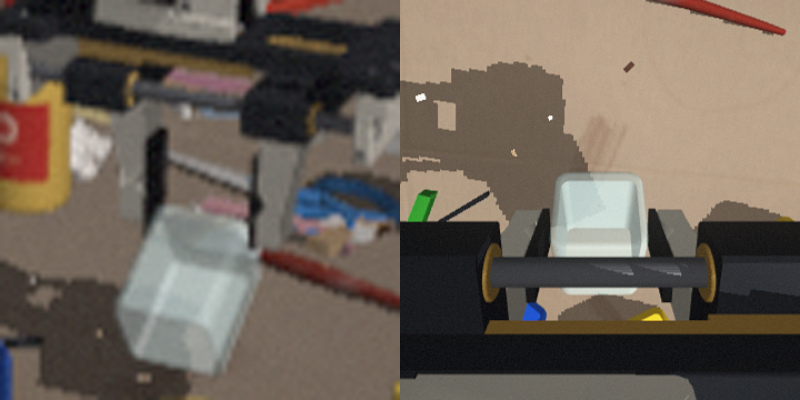

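The jar now hangs mouth down, tilted about 55–60°. I'll set its rim edge on the table and roll it upright onto its mouth.

Call:
send_rows:
  steps:
    - {"dp": [0, 0, 8], "roll": 0, "jaw": 40}
    - {"dp": [0, 0, 14], "roll": 0, "jaw": 40}
    - {"dp": [-5, 0, 15.5], "roll": 0, "jaw": 40}
    - {"dp": [-11, 0, 16.5], "roll": 0, "jaw": 40}
    - {"dp": [-17, 0, 18], "roll": 0, "jaw": 40}

```text
time_s: 14.4
tcp_pos: [0.5395, -0.2066, 0.077]
eef_rot: [180.0, 0.0, 6.0]
contact_force: [0.1, 0.8, -2.0]
gripper_width: 0.05
gripper_force: 3.0
```

Call:
send_rows:
  steps:
    - {"dp": [-5, 0, 1.5], "roll": 0, "jaw": 40}
    - {"dp": [-10, 0, 3.5], "roll": 0, "jaw": 40}
    - {"dp": [-15, 0, 6], "roll": 0, "jaw": 40}
    - {"dp": [-20, 0, 8.5], "roll": 0, "jaw": 40}
    - {"dp": [-24, 0, 10.5], "roll": 0, "jaw": 40}

```text
time_s: 15.02
tcp_pos: [0.5159, -0.2091, 0.0666]
eef_rot: [180.0, -0.0, 6.0]
contact_force: [1.5, -0.1, 4.2]
gripper_width: 0.0501
gripper_force: 3.0
```

```bash
cat >> h.py <<'E'
def ascii(c,u0,u1,v0,v1,su=2,sv=3):
    g=cv2.cvtColor(c["image"],cv2.COLOR_BGR2GRAY)
    for v in range(v0,v1,sv): print(v,' '.join(f"{g[v,u]:3d}" for u in range(u0,u1,su)))
E
python3 - <<'E'
from plant import r
from h import *
s=r.get_state();print(s["time_s"],s["tcp_pos"],s["contact_force"],s["moment"])
w=snap(r,"wrist","w9");snap(r,"scene","s9");snap(r,"top","t9")
g=cv2.cvtColor(w["image"],cv2.COLOR_BGR2GRAY)
print([(v,int(g[v,278])) for v in range(170,300,3)])
x0=.5137
for x in(.50,.51,.52,.53,.54,.55): print(x,proj(w,[[x,-.208,0],[x,-.208,.062]]).round(1).tolist())
E
```

```text
15.025 [ 0.51590077 -0.20914748  0.0666219 ] [ 1.47038668 -0.13377332  4.20779411] [ 0.14445097 -0.40458505 -0.00804511]
[(170, 154), (173, 156), (176, 160), (179, 159), (182, 163), (185, 151), (188, 147), (191, 149), (194, 155), (197, 166), (200, 100), (203, 99), (206, 141), (209, 174), (212, 177), (215, 203), (218, 207), (221, 206), (224, 210), (227, 206), (230, 209), (233, 207), (236, 208), (239, 206), (242, 209), (245, 209), (248, 172), (251, 173), (254, 170), (257, 182), (260, 175), (263, 175), (266, 178), (269, 178), (272, 191), (275, 207), (278, 204), (281, 203), (284, 216), (287, 226), (290, 200), (293, 43), (296, 58), (299, 76)]
0.5 [[274.0, 249.0], [272.5, 296.3]]
0.51 [[275.4, 236.8], [274.3, 280.7]]
0.52 [[276.7, 224.3], [276.1, 264.6]]
0.53 [[278.2, 211.5], [278.0, 247.8]]
0.54 [[279.6, 198.2], [280.0, 230.4]]
0.55 [[281.1, 184.7], [282.1, 212.4]]
```

Call:
send_rows:
  steps:
    - {"dp": [0, 0, -2], "roll": 0, "jaw": 50}
    - {"dp": [0, 0, -2], "roll": 0, "jaw": 70}
    - {"dp": [0, 0, -2], "roll": 0, "jaw": 85}
    - {"dp": [0, 0, -2], "roll": 0, "jaw": 100}
    - {"dp": [0, 0, -2], "roll": 0, "jaw": 100}

```text
time_s: 15.8
tcp_pos: [0.5161, -0.209, 0.0685]
eef_rot: [-180.0, 0.0, 6.0]
contact_force: [0.8, -0.2, -0.3]
gripper_width: 0.0839
gripper_force: 0.0
```

Call:
send_rows:
  steps:
    - {"dp": [0, 0, -40], "roll": 0, "jaw": 100}
    - {"dp": [0, 0, -100], "roll": 0, "jaw": 100}
    - {"dp": [0, 0, -130], "roll": 0, "jaw": 100}
    - {"dp": [0, 0, -130], "roll": 0, "jaw": 100}

```text
time_s: 16.3
tcp_pos: [0.5176, -0.2093, 0.2016]
eef_rot: [179.9, -0.3, 6.0]
contact_force: [0.3, 0.1, -1.0]
gripper_width: 0.0875
gripper_force: 0.0
```

```bash
python3 - <<'E'
from plant import r
from h import *
s=r.get_state();print(s["time_s"],s["tcp_pos"],s["contact_force"])
w=snap(r,"wrist","w10");snap(r,"scene","s10");snap(r,"top","t10")
a=np.radians(6);ca=np.array([.5245,-.208])
def corners(c,yaw,z,h=.025): 
    e=np.array([[1,1],[1,-1],[-1,-1],[-1,1]])*h;R=np.array([[np.cos(yaw),-np.sin(yaw)],[np.sin(yaw),np.cos(yaw)]])
    return np.c_[e@R.T+c,np.full(4,z)]
for n in("w10","s10","t10"):
    c=load(n);print(n,proj(c,corners(ca,a,0)).round(0).tolist(),proj(c,corners(ca,a,.062)).round(0).tolist())
p=proj(w,[[*ca,.062]])[0].astype(int)
ascii(w,p[0]-40,p[0]+44,p[1]-54,p[1]+50,4,4)
E
```

```text
16.3 [ 0.5175836  -0.20925906  0.20160692] [ 0.27793244  0.05629329 -0.96486725]
w10 [[255.0, 160.0], [299.0, 160.0], [299.0, 202.0], [256.0, 203.0]] [[250.0, 170.0], [304.0, 170.0], [303.0, 220.0], [252.0, 220.0]]
s10 [[341.0, 262.0], [362.0, 267.0], [353.0, 278.0], [332.0, 272.0]] [[341.0, 237.0], [363.0, 242.0], [355.0, 252.0], [332.0, 247.0]]
t10 [[348.0, 227.0], [368.0, 225.0], [370.0, 244.0], [351.0, 246.0]] [[352.0, 223.0], [372.0, 221.0], [375.0, 241.0], [354.0, 243.0]]
141  85  83  85  84  86  88  82  83  80  81 104 135 144 136 151 150 151 148 152 151 149
145  85  88  89  84  88  82  82  81  81  84  77  81  86  88 120 152 149 149 154 151 150
149  89  86  88  89  88 100  93  91  94  94  98 101  93  96  96  98 143 145 148 148 150
153  90  86  85  84 101 142 225 213 216 215 215 217 218 219 215 161 206 149 149 150 148
157  86  87  87  90 100 165 233 220 218 218 219 221 223 225 222 178 215 151 148 150 144
161  82  83  85  87  95 164 230 218 220 222 220 223 222 223 223 180 211 149 148 149 152
165  83  89  84  88 100 159 232 217 219 222 220 223 223 222 219 180 214 153 145 153 151
1
[... 970 characters left out ...]
 143 144 140 141 145 141 140 143 144 143 142 145 142 144 146 145 143 151 148 147 152
217 141 145 142 142 141 143 145 141 147 148 146 147 148 144 145 148 149 150 146 146 147
221 140 139 145 147 147 143 145 149 142 146 147 143 148 148 148 149 144 145 148 146 147
225 142 142 141 140 142 143 144 147 146 145 149 145 144 151 146 145 142 146 146 149 147
229 138 143 140 144 145 144 148 141 144 143 146 145 145 148 149 147 144 144 147 145 147
233 142 146 143 143 142 146 146 145 141 144 141 147 150 147 144 148 142 143 145 148 146
237 144 141 144 144 142 142 142 142 148 144 144 147 149 144 145 144 141 145 143 144 150
241 142 144 140 143 148 141 145 141 143 137 143 115 149 147 145 143 144 145 143 146 147
```

```bash
python3 - <<'E'
from h import *
s=load("s10");ascii(s,322,374,226,290,2,2)
print()
t=load("t10");ascii(t,340,386,210,256,2,2)
E
```

```text
226 103 106 106 102 106 105 107 104 107 106 105 104  91  71 100 173 125 110 118 120 125 125 125 140 131 101
228 106 105 106 109 106 103 108 106 103 107  95  66  51  52  94 137 136 118  89  79  73  86 107 115 125 127
230 108 107 109 106 107 103 104 105 106  88  68  69  58  55  52  61  83 107 128 139 101  53  52  53  72  92
232 106 110 106 108 109 103 107 106 106  82  59  68  71  53  79 104 137 149 147 146 146 129 108  88  83  67
234 108 106 105 103 107 107 104 103 107 104 107  83  90  82  83 131 143 154 162 160 158 154 144  89 101 103
236 108 107 108 107 104 108 106 107 107 106 106 108 108 108 103  84  76  80  75 111 124 136  96  50  56  64
238 109 103 106 108 106 104 104 104 107 106 103 106 106 102 105 105 107 106 106 100 103  86  86  46  37  44
240 105 105 106 108 109 106 105 107 109 105 106 109 110 104 105 106 104 106 107 103 108 103 108 105  84  74
242 108 105 105 105 105 107 106 106 106 107 103 122 144 145 135 124 120 111 105 104 103 106 107 109 109 104
244 111 110 110 104 107 108 107 103 106 109 115 148 149 146 149 145 146 152 141 132 121 109 109 106 106 108
246 105 105 106 105 
[... 3864 characters left out ...]
 179 162 153 153 153 155 155
242  60  62  61  64  59  65  63  57  57  56 142 203 204 200 169 138 152 158 153 153 156 157 157
244  74  81  63  59  61  70  80  91 101 106 143 165 168 166 156 155 157 156 156 157 156 158 155
246 133 148 137 139 142 146 151 154 152 152 154 155 157 157 153 153 156 158 156 156 155 156 159
248 151 151 152 155 155 152 154 154 154 154 154 154 152 156 156 156 155 157 155 153 154 155 157
250 153 151 152 152 152 152 154 154 156 154 152 156 153 154 155 154 154 155 156 153 154 154 156
252 151 153 151 153 151 153 152 152 151 152 154 155 150 155 154 157 155 155 155 155 154 155 154
254 152 153 152 150 155 167 154 154 157 154 155 155 156 157 153 157 156 153 158 153 153 154 156
```

The numbers suggest the jar fell back onto its side: the apparent width is about 49 px and the height matches 50 mm. I'll check that hypothesis and estimate the hang tilt in frame w8.

```bash
python3 - <<'E'
from h import *
w=load("w10");a=np.radians(6)
for uv in((278,148.5),(278,152),(278,212),(278,200)): print(uv,back(w,uv,0).round(4)[:2],back(w,uv,.05).round(4)[:2],back(w,uv,.062).round(4)[:2])
for u in(255,303.5):print(u,back(w,(u,180),.05).round(4)[:2],back(w,(u,180),.062).round(4)[:2])
g=cv2.cvtColor(w["image"],cv2.COLOR_BGR2GRAY)
print([(v,int(g[v,278]),int(g[v,265])) for v in list(range(143,158))+list(range(196,216))])
print([(u,int(g[180,u])) for u in list(range(250,264))+list(range(294,308))])
print('w8');w=load("w8");g=cv2.cvtColor(w["image"],cv2.COLOR_BGR2GRAY)
for u in(268,278,288):print([(v,int(g[v,u])) for v in range(206,336,3)])
# hang model: pivot at tool x-5, z=.0855
def jar(th,px=.5513,py=-.2053,pz=.0855,zp=3,xp=14.5):
    # side-plane coords: lying th=0: closed at +x; (axial from closed, up from axis)
    out=[]
    for ax,up in((0,-25),(0,25),(62,-25),(62,25)):
        X=-(ax-zp);Z=up-xp;c,s=np.cos(np.radians(th)),np.sin(np.radians(th))
        x=c*X-s*Z;z=s*X+c*Z;out.append([px+x*np.cos(a)/1e3,py+x*np.sin(a)/1e3,pz+z/1e3])
    return np.array(out)
for th in(20,30,40,50,60):print(th,proj(w,jar(th))[:,1].round(0),jar(th)[:,2].round(3))
E
```

```text
(278, 148.5) [ 0.5621 -0.2048] [ 0.5676 -0.2043] [ 0.5689 -0.2042]
(278, 152) [ 0.5583 -0.2052] [ 0.5643 -0.2046] [ 0.5657 -0.2045]
(278, 212) [ 0.488  -0.2126] [ 0.5042 -0.2109] [ 0.508  -0.2105]
(278, 200) [ 0.5028 -0.211 ] [ 0.5168 -0.2096] [ 0.5201 -0.2093]
255 [ 0.5348 -0.185 ] [ 0.5374 -0.1856]
303.5 [ 0.5397 -0.2325] [ 0.5422 -0.2312]
[(143, 81, 84), (144, 79, 80), (145, 83, 81), (146, 90, 89), (147, 102, 100), (148, 97, 98), (149, 101, 91), (150, 117, 109), (151, 172, 170), (152, 208, 202), (153, 215, 213), (154, 221, 222), (155, 220, 219), (156, 220, 219), (157, 222, 220), (196, 222, 223), (197, 222, 222), (198, 229, 223), (199, 217, 206), (200, 206, 201), (201, 206, 209), (202, 206, 206), (203, 206, 208), (204, 206, 207), (205, 208, 209), (206, 208, 209), (207, 206, 206), (208, 210, 205), (209, 206, 209), (210, 210, 210), (211, 208, 207), (212, 171, 177), (213, 141, 143), (214, 148, 144), (215, 148, 147)]
[(250, 77), (251, 75), (252, 77), (253, 90), (254, 108), (255, 128), (256, 151), (257, 163), (258, 172), (259, 210), (260, 224), (261, 231), (262, 227), (263, 219), (294, 
[... 1267 characters left out ...]
), (224, 219), (227, 216), (230, 220), (233, 218), (236, 219), (239, 218), (242, 217), (245, 216), (248, 218), (251, 219), (254, 219), (257, 217), (260, 220), (263, 218), (266, 186), (269, 186), (272, 188), (275, 190), (278, 198), (281, 217), (284, 221), (287, 213), (290, 200), (293, 49), (296, 55), (299, 72), (302, 91), (305, 61), (308, 64), (311, 67), (314, 65), (317, 51), (320, 215), (323, 215), (326, 84), (329, 94), (332, 86), (335, 83)]
20 [225. 285. 284. 345.] [0.049 0.096 0.028 0.075]
30 [218. 288. 268. 331.] [0.053 0.096 0.022 0.065]
40 [212. 290. 253. 317.] [0.057 0.095 0.017 0.056]
50 [208. 292. 238. 303.] [0.062 0.095 0.015 0.047]
60 [205. 293. 223. 289.] [0.068 0.093 0.015 0.04 ]
```

That confirms it. The jar is lying with its closed end at x≈0.564 and its mouth at 0.503. The previous hang tilt was only about 32°, and I lowered too fast while rolling, so it tipped back. I'll regrip and roll it along the correct arc, mostly leftward and slightly up at first.

Call:
send_rows:
  newtons: 3
  steps:
    - {"dp": [30, 0, 40], "roll": 0, "jaw": 100}
    - {"dp": [51, 0, 90], "roll": 0, "jaw": 100}
    - {"dp": [51, 0, 130], "roll": 0, "jaw": 90}
    - {"dp": [51, 0, 150], "roll": 0, "jaw": 75}
    - {"dp": [51, 0, 150], "roll": 0, "jaw": 60}

```text
time_s: 17.08
tcp_pos: [0.5646, -0.2035, 0.0454]
eef_rot: [-179.9, 0.4, 6.0]
contact_force: [0.4, -0.2, 0.1]
gripper_width: 0.0646
gripper_force: 0.0
```

Call:
send_rows:
  newtons: 3
  steps:
    - {"dp": [0, 0, 0], "roll": 0, "jaw": 45}
    - {"dp": [0, 0, 0], "roll": 0, "jaw": 40}
    - {"dp": [0, 0, 0], "roll": 0, "jaw": 40}
    - {"dp": [0, 0, 0], "roll": 0, "jaw": 40}

```text
time_s: 17.58
tcp_pos: [0.5674, -0.2037, 0.0494]
eef_rot: [180.0, -0.1, 6.0]
contact_force: [1.0, 0.9, 1.6]
gripper_width: 0.0502
gripper_force: 3.0
```

Call:
send_rows:
  newtons: 3
  steps:
    - {"dp": [0, 0, -12], "roll": 0, "jaw": 40}
    - {"dp": [5, 0, -24], "roll": 0, "jaw": 40}
    - {"dp": [15, 0, -36], "roll": 0, "jaw": 40}
    - {"dp": [27, 0, -46], "roll": 0, "jaw": 40}
    - {"dp": [30, 0, -46], "roll": 0, "jaw": 40}

```text
time_s: 18.2
tcp_pos: [0.5984, -0.2005, 0.0956]
eef_rot: [180.0, -0.1, 6.1]
contact_force: [-0.1, 0.1, -1.5]
gripper_width: 0.0497
gripper_force: 3.0
```

Call:
send_rows:
  newtons: 3
  steps:
    - {"dp": [0, 0, -12], "roll": 0, "jaw": 40}
    - {"dp": [0, 0, 0], "roll": 0, "jaw": 40}
    - {"dp": [0, 0, -12], "roll": 0, "jaw": 40}
    - {"dp": [0, 0, 0], "roll": 0, "jaw": 40}
    - {"dp": [0, 0, 0], "roll": 0, "jaw": 40}

```text
time_s: 18.82
tcp_pos: [0.5957, -0.2004, 0.0934]
eef_rot: [-180.0, 0.1, 6.0]
contact_force: [0.4, -0.2, -1.6]
gripper_width: 0.0502
gripper_force: 3.0
```

```bash
python3 - <<'E'
from plant import r
from h import *
a=np.radians(6)
s=r.get_state();print(s["time_s"],s["tcp_pos"],s["contact_force"],s["gripper_width"])
w=snap(r,"wrist","w11");snap(r,"scene","s11");g=cv2.cvtColor(w["image"],cv2.COLOR_BGR2GRAY)
for u in(268,278,288):print([(v,int(g[v,u])) for v in range(190,336,3)])
P=s["tcp_pos"]+np.array([-.005,-.0005,-.010])
def jar(th,zp=3,xp=13.5):
    out=[]
    for ax,up in((0,-25),(0,25),(62,-25),(62,25)):
        X=-(ax-zp);Z=up-xp;c,s=np.cos(np.radians(th)),np.sin(np.radians(th))
        x=c*X-s*Z;z=s*X+c*Z;out.append(P+[x*np.cos(a)/1e3,x*np.sin(a)/1e3,z/1e3])
    return np.array(out)
for th in(20,30,40,50,60):print(th,proj(w,jar(th))[:,1].round(0),jar(th)[:,2].round(3))
E
```

```text
18.825 [ 0.5956633  -0.20042852  0.09341566] [ 0.35580874 -0.20203346 -1.5757142 ] 0.050212672141194015
[(190, 167), (193, 167), (196, 169), (199, 172), (202, 92), (205, 97), (208, 102), (211, 98), (214, 154), (217, 166), (220, 202), (223, 203), (226, 199), (229, 203), (232, 203), (235, 198), (238, 203), (241, 200), (244, 201), (247, 200), (250, 198), (253, 160), (256, 165), (259, 165), (262, 176), (265, 186), (268, 185), (271, 191), (274, 189), (277, 194), (280, 196), (283, 204), (286, 214), (289, 210), (292, 39), (295, 46), (298, 67), (301, 87), (304, 91), (307, 61), (310, 68), (313, 66), (316, 52), (319, 138), (322, 161), (325, 160), (328, 161), (331, 157), (334, 160)]
[(190, 170), (193, 168), (196, 170), (199, 169), (202, 165), (205, 166), (208, 168), (211, 157), (214, 176), (217, 187), (220, 199), (223, 198), (226, 198), (229, 204), (232, 203), (235, 206), (238, 202), (241, 202), (244, 202), (247, 199), (250, 201), (253, 162), (256, 193), (259, 193), (262, 193), (265, 194), (268, 194), (271, 194), (274, 196), (277, 201), (280, 198), (283, 206), (286, 217), (289, 215), (292, 44),
[... 295 characters left out ...]
223, 209), (226, 215), (229, 214), (232, 214), (235, 199), (238, 203), (241, 204), (244, 211), (247, 216), (250, 214), (253, 190), (256, 194), (259, 197), (262, 199), (265, 201), (268, 203), (271, 199), (274, 199), (277, 199), (280, 201), (283, 205), (286, 220), (289, 216), (292, 34), (295, 50), (298, 71), (301, 60), (304, 62), (307, 62), (310, 64), (313, 65), (316, 59), (319, 140), (322, 155), (325, 158), (328, 157), (331, 156), (334, 166)]
20 [226. 288. 286. 347.] [0.048 0.095 0.027 0.074]
30 [219. 291. 270. 334.] [0.052 0.095 0.021 0.064]
40 [214. 293. 254. 319.] [0.056 0.094 0.016 0.054]
50 [210. 295. 239. 305.] [0.061 0.093 0.013 0.046]
60 [207. 296. 224. 290.] [0.067 0.092 0.013 0.038]
```

Shaking raised the tilt to about 40°. I'll do one stronger round.

Call:
send_rows:
  newtons: 3
  steps:
    - {"dp": [0, 0, -22], "roll": 0, "jaw": 40}
    - {"dp": [0, 0, 0], "roll": 0, "jaw": 40}
    - {"dp": [0, 0, -22], "roll": 0, "jaw": 40}
    - {"dp": [0, 0, 0], "roll": 0, "jaw": 40}
    - {"dp": [0, 0, -22], "roll": 0, "jaw": 40}

```text
time_s: 19.55
tcp_pos: [0.5943, -0.2002, 0.1137]
eef_rot: [-179.9, 0.3, 6.0]
contact_force: [-0.2, -0.4, -2.1]
gripper_width: 0.0498
gripper_force: 3.0
```

Call:
send_rows:
  newtons: 3
  steps:
    - {"dp": [0, 0, 22], "roll": 0, "jaw": 40}
    - {"dp": [0, 0, 0], "roll": 0, "jaw": 40}
    - {"dp": [0, 0, 22], "roll": 0, "jaw": 40}
    - {"dp": [0, 0, 22], "roll": 0, "jaw": 40}

```text
time_s: 20.05
tcp_pos: [0.5954, -0.2004, 0.0933]
eef_rot: [-180.0, 0.2, 6.0]
contact_force: [0.1, -0.4, -1.2]
gripper_width: 0.05
gripper_force: 3.0
```

```bash
cat > tilt.py <<'E'
from plant import r
from h import *
import sys
a=np.radians(6)
s=r.get_state();print(s["time_s"],s["tcp_pos"],s["contact_force"],s["gripper_width"])
w=snap(r,"wrist",sys.argv[1]);g=cv2.GaussianBlur(cv2.cvtColor(w["image"],cv2.COLOR_BGR2GRAY),(5,1),0).astype(int)
for u in(268,278,288):
    d=g[152:342,u]-g[150:340,u];print([(151+i,int(d[i])) for i in range(190) if abs(d[i])>12])
P=s["tcp_pos"]+np.array([-.005,-.0005,-.010])
def jar(th,zp=3,xp=13.5):
    out=[]
    for ax,up in((0,-25),(0,25),(62,-25),(62,25)):
        X=-(ax-zp);Z=up-xp;c,s=np.cos(np.radians(th)),np.sin(np.radians(th))
        x=c*X-s*Z;z=s*X+c*Z;out.append(P+[x*np.cos(a)/1e3,x*np.sin(a)/1e3,z/1e3])
    return np.array(out)
for th in(0,20,40,50,60,70,80,90):print(th,proj(w,jar(th))[:,1].round(0),jar(th)[:,2].round(3))
E
python3 tilt.py w12
```

```text
20.05 [ 0.59537992 -0.20039943  0.09330266] [ 0.06114746 -0.38165124 -1.23547744] 0.05003371250751958
[(194, -42), (195, -52), (196, -22), (206, 18), (207, 46), (208, 39), (209, 27), (210, 21), (213, 19), (237, -22), (238, -16), (261, 16), (262, 18), (287, -13), (288, -18), (289, -34), (290, -97), (291, -133), (292, -57), (296, 14), (297, 13), (299, 13), (303, -18), (304, -18), (317, 25), (318, 90), (319, 82), (320, 18)]
[(203, -28), (207, 21), (208, 15), (209, 16), (210, 18), (213, 22), (214, 16), (237, -21), (238, -15), (252, 16), (253, 24), (288, -20), (289, -38), (290, -99), (291, -138), (292, -57), (302, 16), (304, 30), (306, -52), (307, -37), (317, 26), (318, 88), (319, 79), (320, 21)]
[(206, -14), (207, 23), (208, 33), (209, 23), (210, 18), (237, -13), (240, 13), (241, 22), (288, -21), (289, -37), (290, -98), (291, -139), (292, -56), (317, 23), (318, 87), (319, 81), (320, 18)]
0 [242. 281. 318. 373.] [0.045 0.095 0.045 0.095]
20 [226. 288. 286. 347.] [0.048 0.095 0.027 0.074]
40 [214. 293. 254. 319.] [0.056 0.094 0.016 0.054]
50 [210. 295. 239. 305.] [0.061 0.093 0.013 0.045]
60 [207. 296. 224. 290.] [0.067 0.092 0.013 0.038]
70 [207. 296. 210. 276.] [0.073 0.09  0.015 0.032]
80 [208. 296. 197. 262.] [0.08  0.088 0.019 0.027]
90 [212. 295. 184. 248.] [0.086 0.086 0.024 0.024]
```

The tilt is now about 51°. I'll set the edge down and roll along the arc.

Call:
send_rows:
  steps:
    - {"dp": [0, 0, 8], "roll": 0, "jaw": 40}
    - {"dp": [-2, 0, 13], "roll": 0, "jaw": 40}
    - {"dp": [-8, 0, 13.5], "roll": 0, "jaw": 40}
    - {"dp": [-14, 0, 14], "roll": 0, "jaw": 40}
    - {"dp": [-20, 0, 14.5], "roll": 0, "jaw": 40}

```text
time_s: 20.72
tcp_pos: [0.5762, -0.2027, 0.0802]
eef_rot: [-180.0, -0.0, 6.0]
contact_force: [0.4, 0.8, 0.3]
gripper_width: 0.05
gripper_force: 3.0
```

Call:
send_rows:
  steps:
    - {"dp": [-6, 0, 0.7], "roll": 0, "jaw": 40}
    - {"dp": [-11, 0, 2.5], "roll": 0, "jaw": 40}
    - {"dp": [-16, 0, 4.2], "roll": 0, "jaw": 40}
    - {"dp": [-21, 0, 6.5], "roll": 0, "jaw": 40}
    - {"dp": [-25, 0, 8], "roll": 0, "jaw": 40}

```text
time_s: 21.35
tcp_pos: [0.5515, -0.2053, 0.0717]
eef_rot: [-180.0, 0.0, 6.0]
contact_force: [0.3, 0.3, -1.1]
gripper_width: 0.05
gripper_force: 3.0
```

```bash
python3 tilt.py w13
```

```text
21.35 [ 0.5514918  -0.20528159  0.07170748] [ 0.34458881  0.25289871 -1.14499918] 0.04997467026085112
[(152, 39), (153, 66), (154, 23), (155, -33), (156, -69), (157, -32), (185, 17), (205, 30), (206, 44), (207, 37), (208, 18), (209, 13), (210, 15), (246, -26), (247, -19), (279, 14), (280, 42), (281, 35), (287, -20), (288, -49), (289, -60), (290, -85), (291, -101), (292, -42), (297, 16), (299, 15), (301, -20), (302, -13), (317, 22), (318, 91), (319, 83), (320, 20)]
[(176, -29), (177, -65), (178, -28), (185, 16), (205, 28), (206, 48), (207, 41), (208, 21), (246, -14), (247, -15), (249, 19), (251, -14), (252, -14), (279, 14), (280, 41), (281, 34), (287, -19), (288, -46), (289, -57), (290, -85), (291, -107), (292, -43), (296, 16), (299, 16), (302, 13), (304, -35), (305, -16), (317, 25), (318, 90), (319, 83), (320, 19), (337, -20), (338, -54), (339, -47), (340, -14)]
[(178, -19), (181, -34), (182, -30), (185, 19), (205, 31), (206, 46), (207, 41), (208, 21), (246, -24), (247, -17), (279, 13), (280, 42), (281, 33), (287, -22), (288, -45), (289, -55), (290, -87), (291, -105), (292, -44), (299, 19), (302, 14), (304, 22), (305, 23), (306, -43), (307, -49), (317, 25), (318, 87), (319, 83), (320, 20), (338, -35), (339, -73), (340, -34)]
0 [242. 281. 319. 373.] [0.023 0.073 0.023 0.073]
20 [226. 288. 286. 348.] [0.027 0.074 0.005 0.052]
40 [214. 293. 254. 319.] [ 0.034  0.072 -0.006  0.033]
50 [210. 295. 239. 305.] [ 0.039  0.071 -0.008  0.024]
60 [207. 296. 225. 291.] [ 0.045  0.07  -0.009  0.016]
70 [207. 296. 211. 276.] [ 0.051  0.068 -0.007  0.01 ]
80 [208. 296. 197. 262.] [ 0.058  0.067 -0.003  0.006]
90 [212. 295. 185. 249.] [0.065 0.065 0.003 0.003]
```

The edges at rows 185, 207 and 247 match upright mouth-down. I'll lower gently and release.

Call:
send_rows:
  steps:
    - {"dp": [0, 0, 2], "roll": 0, "jaw": 40}
    - {"dp": [0, 0, 3], "roll": 0, "jaw": 40}
    - {"dp": [0, 0, 3], "roll": 0, "jaw": 60}
    - {"dp": [0, 0, 3], "roll": 0, "jaw": 90}
    - {"dp": [0, 0, 3], "roll": 0, "jaw": 100}

```text
time_s: 22.02
tcp_pos: [0.5521, -0.2053, 0.069]
eef_rot: [180.0, -0.0, 6.0]
contact_force: [-0.3, 0.2, -0.3]
gripper_width: 0.0671
gripper_force: 0.0
```

Call:
send_rows:
  steps:
    - {"dp": [0, 0, 0], "roll": 0, "jaw": 100}
    - {"dp": [0, 0, -45], "roll": 0, "jaw": 100}
    - {"dp": [0, 0, -100], "roll": 0, "jaw": 100}
    - {"dp": [0, 0, -130], "roll": 0, "jaw": 100}
    - {"dp": [0, 0, -130], "roll": 0, "jaw": 100}

```text
time_s: 22.65
tcp_pos: [0.5534, -0.2055, 0.2022]
eef_rot: [179.9, -0.3, 6.0]
contact_force: [-0.2, -0.7, -0.7]
gripper_width: 0.0876
gripper_force: 0.0
```

```bash
python3 - <<'E'
from plant import r
from h import *
s=r.get_state();print(s["time_s"],s["tcp_pos"],s["contact_force"])
w=snap(r,"wrist","w14");g=cv2.GaussianBlur(cv2.cvtColor(w["image"],cv2.COLOR_BGR2GRAY),(5,1),0).astype(int)
for u in(262,270,278,286,294):
    d=g[132:252,u]-g[130:250,u];print('u',u,[(131+i,int(d[i])) for i in range(120) if abs(d[i])>12])
g=cv2.cvtColor(w["image"],cv2.COLOR_BGR2GRAY).astype(int)
for v in(165,180,195,210):
    d=g[v,237:327]-g[v,235:325];print('v',v,[(236+i,int(d[i])) for i in range(90) if abs(d[i])>14])
for x in(.535,.54,.545,.55,.555,.56,.565): print(x,proj(w,[[x+.025,-.205,0],[x+.025,-.205,.062],[x-.025,-.205,0],[x-.025,-.205,.062]])[:,1].round(1),'lying',proj(w,[[x+.031,-.205,0],[x+.031,-.205,.05],[x-.031,-.205,.05]])[:,1].round(1),proj(w,[[x,-.23,.062],[x,-.18,.062],[x,-.23,.05],[x,-.18,.05]])[:,0].round(1))
E
```

```text
22.65 [ 0.55341911 -0.20551343  0.20221347] [-0.17203095 -0.72130308 -0.66145614]
u 262 [(150, -22), (151, -49), (152, -31), (161, 13), (170, 33), (171, 57), (172, 35), (173, 19), (174, 18), (201, -14), (215, 34), (216, 36), (219, -33), (220, -70), (221, -30)]
u 270 [(153, -20), (154, -55), (155, -43), (161, 19), (170, 36), (171, 58), (172, 39), (173, 20), (174, 14), (201, -18), (215, 34), (216, 41), (219, -29), (220, -61), (221, -30)]
u 278 [(155, -25), (156, -53), (157, -21), (161, 21), (170, 37), (171, 60), (172, 39), (173, 19), (201, -22), (215, 35), (216, 41), (219, -34), (220, -59), (221, -25)]
u 286 [(158, -26), (159, -62), (160, -16), (161, 20), (170, 39), (171, 65), (172, 39), (173, 13), (201, -18), (215, 35), (216, 38), (218, -13), (219, -32), (220, -51), (221, -24)]
u 294 [(161, -27), (162, -33), (163, -14), (170, 41), (171, 67), (172, 37), (200, -20), (201, -17), (215, 30), (216, 38), (219, -32), (220, -54), (221, -22)]
v 165 [(257, 17), (297, 39), (298, 49)]
v 180 [(251, 19), (252, 67), (253, 58), (254, 24), (255, 18), (297, -26), (298, -32), (300, 58), (301, 63), (303, 
[... 179 characters left out ...]
 (254, 53), (255, 33), (258, -16), (259, -17), (299, 35), (300, 60), (301, 23), (302, -50), (303, -72), (304, -16)]
0.535 [181.9 195.8 222.5 243.4] lying [176.9 186.9 244. ] [300.5 250.  299.6 251. ]
0.54 [177.7 190.8 218.6 238.8] lying [172.6 182.  239.6] [301.1 250.4 300.2 251.4]
0.545 [173.4 185.7 214.6 234.2] lying [168.2 177.  235.2] [301.7 250.8 300.9 251.8]
0.55 [169.1 180.6 210.6 229.6] lying [163.9 172.  230.8] [302.4 251.2 301.5 252.2]
0.555 [164.8 175.4 206.6 224.9] lying [159.5 167.  226.3] [303.  251.6 302.1 252.6]
0.56 [160.4 170.2 202.6 220.2] lying [155.1 161.9 221.8] [303.7 252.  302.7 253. ]
0.565 [156.  164.9 198.5 215.4] lying [150.6 156.7 217.2] [304.4 252.4 303.4 253.4]
```

The jar is standing mouth down, centred at (0.560, -0.205) with yaw 6°; all four edges match within 1–2 px. I'll grip it fully and lift.

Call:
send_rows:
  newtons: 15
  steps:
    - {"dp": [8, 1, 50], "roll": 0, "jaw": 100}
    - {"dp": [8, 1, 100], "roll": 0, "jaw": 100}
    - {"dp": [8, 1, 145], "roll": 0, "jaw": 100}
    - {"dp": [8, 1, 162], "roll": 0, "jaw": 80}
    - {"dp": [8, 1, 162], "roll": 0, "jaw": 65}

```text
time_s: 23.32
tcp_pos: [0.5591, -0.2054, 0.0359]
eef_rot: [-180.0, 0.2, 6.0]
contact_force: [-0.0, -0.3, 0.9]
gripper_width: 0.0729
gripper_force: 0.0
```

Call:
send_rows:
  newtons: 15
  steps:
    - {"dp": [0, 0, 0], "roll": 0, "jaw": 50}
    - {"dp": [0, 0, 0], "roll": 0, "jaw": 40}
    - {"dp": [0, 0, 0], "roll": 0, "jaw": 40}
    - {"dp": [0, 0, 0], "roll": 0, "jaw": 40}

```text
time_s: 23.82
tcp_pos: [0.561, -0.2054, 0.0387]
eef_rot: [180.0, -0.2, 6.0]
contact_force: [-0.7, 1.7, 7.3]
gripper_width: 0.05
gripper_force: 15.0
```

Call:
send_rows:
  newtons: 15
  steps:
    - {"dp": [0, 0, -20], "roll": 0, "jaw": 40}
    - {"dp": [0, 0, -60], "roll": 0, "jaw": 40}
    - {"dp": [0, 0, -100], "roll": 0, "jaw": 40}
    - {"dp": [0, 0, -140], "roll": 0, "jaw": 40}
    - {"dp": [0, 0, -160], "roll": 0, "jaw": 40}

```text
time_s: 24.45
tcp_pos: [0.5606, -0.2055, 0.2001]
eef_rot: [180.0, -0.2, 6.0]
contact_force: [0.3, 0.6, -1.6]
gripper_width: 0.0499
gripper_force: 15.0
```

```bash
python3 - <<'E'
from plant import r
from h import *
s=r.get_state();print(s["time_s"],s["tcp_pos"],s["eef_rot"],s["contact_force"],s["gripper_width"])
w=snap(r,"wrist","w15");g=cv2.GaussianBlur(cv2.cvtColor(w["image"],cv2.COLOR_BGR2GRAY),(5,1),0).astype(int)
for u in(268,278,288):
    d=g[152:342,u]-g[150:340,u];print('u',u,[(151+i,int(d[i])) for i in range(190) if abs(d[i])>14])
a=np.radians(6);P=s["tcp_pos"]
for dx in(-3,0,3):
    q=[P+[x*np.cos(a)/1e3,x*np.sin(a)/1e3,z/1e3] for x,z in((25+dx,-37),(25+dx,25),(-25+dx,-37),(-25+dx,25))];print(dx,proj(w,q)[:,1].round(1))
# base fit in t & s views: refine by dark-brown segmentation
t=load("top0");hsv=cv2.cvtColor(t["image"],cv2.COLOR_BGR2HSV)
E
```

```text
24.45 [ 0.5605596  -0.20553666  0.20005359] [179.96069437  -0.2082524    6.03263307] [ 0.27732348  0.57172499 -1.60823897] 0.04990872615560391
u 268 [(212, -21), (253, 17), (254, 25), (255, 27), (256, 29), (257, 27), (277, -18), (278, -40), (279, -40), (290, -75), (291, -113), (292, -46), (317, 28), (318, 105), (319, 95), (320, 20), (334, 38), (335, 34)]
u 278 [(212, -24), (253, 17), (254, 24), (255, 29), (256, 33), (257, 26), (273, -24), (278, -21), (279, -28), (289, -17), (290, -74), (291, -108), (292, -46), (303, -29), (317, 31), (318, 103), (319, 93), (320, 23), (334, 39), (335, 36)]
u 288 [(212, -34), (213, -18), (253, 18), (254, 25), (255, 30), (256, 33), (257, 25), (274, -27), (278, -20), (279, -28), (289, -15), (290, -78), (291, -107), (292, -42), (296, 15), (305, -15), (306, -23), (317, 19), (318, 81), (319, 74), (320, 17), (328, 16), (334, 35), (335, 33)]
-3 [214.5 260.1 284.8 353.9]
0 [209.9 253.8 280.9 348.8]
3 [205.3 247.4 276.9 343.7]
```

Call:
send_rows:
  steps:
    - {"dp": [-7, -35, -5], "roll": 0, "jaw": 40}
    - {"dp": [-17, -85, -10], "roll": 0, "jaw": 40}
    - {"dp": [-28, -140, -10], "roll": 0, "jaw": 40}
    - {"dp": [-39, -195, -10], "roll": 0, "jaw": 40}
    - {"dp": [-49, -245, -10], "roll": 0, "jaw": 40}

```text
time_s: 25.12
tcp_pos: [0.4843, 0.0345, 0.2067]
eef_rot: [-180.0, 0.0, 6.0]
contact_force: [1.1, 0.9, -1.9]
gripper_width: 0.0496
gripper_force: 15.0
```

Call:
send_rows:
  steps:
    - {"dp": [-11, -55, 0], "roll": 0, "jaw": 40}
    - {"dp": [-22, -110, 0], "roll": 0, "jaw": 40}
    - {"dp": [-33, -165, 0], "roll": 0, "jaw": 40}
    - {"dp": [-44, -220, 0], "roll": 0, "jaw": 40}
    - {"dp": [-54, -270, 0], "roll": 0, "jaw": 40}

```text
time_s: 25.75
tcp_pos: [0.4022, 0.2974, 0.2068]
eef_rot: [-180.0, 0.0, 6.1]
contact_force: [0.9, -0.5, -1.6]
gripper_width: 0.0499
gripper_force: 15.0
```

Call:
send_rows:
  steps:
    - {"dp": [-5, -30, 0], "roll": 0.15, "jaw": 40}
    - {"dp": [-10, -52, 0], "roll": 0.3, "jaw": 40}
    - {"dp": [-14, -66, 0], "roll": 0.45, "jaw": 40}
    - {"dp": [-14, -73, 0], "roll": 0.56, "jaw": 40}
    - {"dp": [-14, -73, 0], "roll": 0.56, "jaw": 40}

```text
time_s: 26.38
tcp_pos: [0.3814, 0.367, 0.2064]
eef_rot: [180.0, 0.0, -26.0]
contact_force: [-0.5, 0.3, -1.7]
gripper_width: 0.0499
gripper_force: 15.0
```

Call:
send_rows:
  steps:
    - {"dp": [0, 0, 0], "roll": 0, "jaw": 40}
    - {"dp": [0, 0, 0], "roll": 0, "jaw": 40}

```text
time_s: 26.62
tcp_pos: [0.3819, 0.3666, 0.207]
eef_rot: [180.0, 0.0, -26.0]
contact_force: [0.5, 0.2, -1.6]
gripper_width: 0.05
gripper_force: 15.0
```

```bash
cat > base.py <<'E'
from h import *
from scipy.optimize import minimize
# fit base pose: brown-plinth top silhouette by maximising contrast of the top-square outline
def sq(c,yaw,z,h,n=60):
    k=np.linspace(-.92,.92,n);e=np.vstack([np.c_[k,k*0+1],np.c_[k,k*0-1],np.c_[k*0+1,k],np.c_[k*0-1,k]])*h
    R=np.array([[np.cos(yaw),-np.sin(yaw)],[np.sin(yaw),np.cos(yaw)]]);return np.c_[e@R.T+c,np.full(len(e),z)]
def samp(img,uv): return cv2.remap(img,uv[:,0].astype(np.float32).reshape(-1,1),uv[:,1].astype(np.float32).reshape(-1,1),cv2.INTER_LINEAR).ravel()
def fit(c,p0):
    # white island (half 18 mm) against brown groove, and brown/table outer edge
    img=cv2.cvtColor(c["image"],cv2.COLOR_BGR2GRAY).astype(np.float32)
    def cost(p,w=1):
        x,y,a=p[0],p[1],np.radians(p[2]);C=np.array([x,y])
        i=samp(img,proj(c,sq(C,a,.02,.0165)));o=samp(img,proj(c,sq(C,a,.02,.0195)))
        a1=samp(img,proj(c,sq(C,a,.02,.0385)))
        return -(np.median(i-o) if 0 else np.mean(np.clip(i-o,-60,120)))+0.3*np.mean(a1)
    best=None
    for dx in np.arange(-.008,.0081,.002):
        for dy in np.arange(-.008,.0081,.002):
            for da in(-6,-3,0,3,6):
                p=[p0[0]+dx,p0[1]+dy,p0[2]+da];f=cost(p)
                if best is None or f<best[0]: best=(f,p)
    r=minimize(cost,best[1],method="Nelder-Mead",options=dict(initial_simplex=[best[1]]+[list(np.array(best[1])+d) for d in([.002,0,0],[0,.002,0],[0,0,2])],xatol=1e-5,fatol=1e-3,maxiter=400))
    return r.x.round(4),round(r.fun,1)
E
python3 - <<'E'
from plant import r
from base import *
s=r.get_state();print(s["time_s"],s["tcp_pos"],s["eef_rot"],s["contact_force"],s["gripper_width"])
w=snap(r,"wrist","w16");print(proj(w,[[.464,.328,.02],[.464,.328,.066]]).round(0))
print('top',fit(load("top0"),(.464,.3275,-26)));print('scene',fit(load("scene0"),(.464,.3275,-26)));print('wrist',fit(w,(.464,.3275,-26)))
E
```

```text
26.625 [0.38188796 0.36658714 0.20701972] [ 1.79995926e+02  5.14555967e-03 -2.60059494e+01] [ 0.48508533  0.20228343 -1.62663411] 0.049956786940856826
[[277. 104.]
 [277. 103.]]
top (array([  0.4628,   0.3266, -25.7889]), np.float64(-37.8))
scene (array([  0.4549,   0.3166, -27.3766]), np.float64(-29.0))
wrist (array([  0.4643,   0.3275, -25.812 ]), np.float64(-96.0))
```

The wrist fit puts the base at (0.4643, 0.3275) with yaw -25.8°. I'll step closer and refit before going over it.

Call:
send_rows:
  steps:
    - {"dp": [12, 0, 0], "roll": 0, "jaw": 40}
    - {"dp": [30, 0, 0], "roll": 0, "jaw": 40}
    - {"dp": [40, 0, 0], "roll": 0, "jaw": 40}
    - {"dp": [40, 0, 0], "roll": 0, "jaw": 40}
    - {"dp": [40, 0, 0], "roll": 0, "jaw": 40}

```text
time_s: 27.3
tcp_pos: [0.4178, 0.3493, 0.2069]
eef_rot: [180.0, 0.0, -26.1]
contact_force: [-0.7, 0.8, -3.1]
gripper_width: 0.0498
gripper_force: 15.0
```

```bash
python3 - <<'E'
from plant import r
from base import *
s=r.get_state();print(s["time_s"],s["tcp_pos"],s["eef_rot"])
w=snap(r,"wrist","w17");f=fit(w,(.4643,.3275,-26));print(f,fit(load("w16"),(.4643,.3275,-26)))
# profiles along base axes, offset 24mm/33mm to avoid tree
for n in("w16","w17"):
    c=load(n);g=cv2.cvtColor(c["image"],cv2.COLOR_BGR2GRAY).astype(np.float32);a=np.radians(-25.8);ex=np.array([np.cos(a),np.sin(a)]);ey=np.array([-ex[1],ex[0]]);C=np.array([.4643,.3275])
    k=np.arange(-46,46.1,.5)/1e3
    for e,o in((ex,ey),(ey,ex)):
        for off in(-.036,.036,-.015,.015):
            P=C+k[:,None]*e+off*o;v=samp(g,proj(c,np.c_[P,np.full(len(P),.02)]))
            d=v[2:]-v[:-2];i=np.where(np.abs(d)>18)[0];print(n,'ex' if e is ex else 'ey',off,[(round(k[j+1]*1e3,1),int(d[j])) for j in i if abs(d[j])==max(abs(d[max(0,j-2):j+3]))])
p=s["tcp_pos"];d=np.array([.4643,.3275])-p[:2];y=np.radians(s["eef_rot"][2]);print('tx,ty',d@[np.cos(y),np.sin(y)],d@[np.sin(y),-np.cos(y)])
E
```

```text
27.3 [0.41784569 0.34927866 0.20691517] [ 1.79985534e+02  5.75482818e-03 -2.60892193e+01]
(array([  0.4644,   0.3274, -25.1961]), np.float64(-96.1)) (array([  0.4642,   0.3275, -25.8039]), np.float64(-96.0))
w16 ex -0.036 [(np.float64(-39.5), -60), (np.float64(-28.0), 20), (np.float64(28.5), -21), (np.float64(30.0), 21), (np.float64(40.0), 42)]
w16 ex 0.036 [(np.float64(-41.5), -35), (np.float64(39.5), 49)]
w16 ex -0.015 [(np.float64(-41.5), -40), (np.float64(-17.5), 76), (np.float64(18.0), -118), (np.float64(28.0), -23), (np.float64(30.0), 24), (np.float64(40.0), 46)]
w16 ex 0.015 [(np.float64(-41.5), -44), (np.float64(-17.5), 84), (np.float64(-14.0), -56), (np.float64(-11.0), -26), (np.float64(-9.5), 19), (np.float64(7.5), 45), (np.float64(18.0), -119), (np.float64(27.0), -24), (np.float64(29.5), 18), (np.float64(39.5), 44)]
w16 ey -0.036 [(np.float64(-40.0), -35), (np.float64(40.5), 23)]
w16 ey 0.036 [(np.float64(-40.0), -48), (np.float64(40.5), 48)]
w16 ey -0.015 [(np.float64(-39.5), -78), (np.float64(-30.0), -21), (np.float64(-17.5), 84), (np.float64(3.0), 18), (np.float64(8.0),
[... 609 characters left out ...]
oat64(-39.5), -42), (np.float64(-17.5), 66), (np.float64(-13.0), -25), (np.float64(7.0), 45), (np.float64(18.0), -100), (np.float64(40.0), 44)]
w17 ey -0.036 [(np.float64(-39.5), -33)]
w17 ey 0.036 [(np.float64(-39.5), -52), (np.float64(41.0), 22), (np.float64(45.0), 24)]
w17 ey -0.015 [(np.float64(-39.5), -50), (np.float64(-30.0), -18), (np.float64(-17.0), 111), (np.float64(-3.0), -38), (np.float64(-1.0), -20), (np.float64(3.5), 51), (np.float64(10.0), -31), (np.float64(12.0), 40), (np.float64(15.0), 39), (np.float64(17.5), -84)]
w17 ey 0.015 [(np.float64(-40.0), -48), (np.float64(-17.0), 84), (np.float64(17.5), -105), (np.float64(40.5), 21)]
tx,ty 0.05129870376942375 -0.0008695772451402456
```

Call:
send_rows:
  steps:
    - {"dp": [15, 0, 0], "roll": 0, "jaw": 40}
    - {"dp": [38, -1, 0], "roll": -0.005, "jaw": 40}
    - {"dp": [52, -1, 0], "roll": -0.005, "jaw": 40}
    - {"dp": [52, -1, 0], "roll": -0.005, "jaw": 40}
    - {"dp": [52, -1, 0], "roll": -0.005, "jaw": 40}

```text
time_s: 27.98
tcp_pos: [0.4648, 0.3274, 0.2069]
eef_rot: [180.0, 0.0, -25.8]
contact_force: [-0.4, -0.6, -1.3]
gripper_width: 0.0503
gripper_force: 15.0
```

Call:
send_rows:
  steps:
    - {"dp": [0, 0, 10], "roll": 0, "jaw": 40}
    - {"dp": [0, 0, 28], "roll": 0, "jaw": 40}
    - {"dp": [0, 0, 46], "roll": 0, "jaw": 40}
    - {"dp": [0, 0, 60], "roll": 0, "jaw": 40}
    - {"dp": [0, 0, 60], "roll": 0, "jaw": 40}

```text
time_s: 28.6
tcp_pos: [0.4642, 0.327, 0.1457]
eef_rot: [179.9, 0.0, -25.8]
contact_force: [-0.0, 1.1, -1.0]
gripper_width: 0.0496
gripper_force: 15.0
```

```bash
python3 - <<'E'
from plant import r
from base import *
s=r.get_state();print(s["time_s"],s["tcp_pos"],s["eef_rot"],s["contact_force"])
w=snap(r,"wrist","w18");c=snap(r,"scene","s18")
p=s["tcp_pos"];d=np.array([.4645,.3276])-p[:2];y=np.radians(s["eef_rot"][2]);print('tx,ty mm',1e3*(d@[np.cos(y),np.sin(y)]),1e3*(d@[np.sin(y),-np.cos(y)]))
# jar rim bottom in scene view: predicted outline of rim and closed end, edge search along verticals
print(proj(c,sq(p[:2],y,p[2]-.0385,.025,2)).round(0).tolist(),proj(c,sq(p[:2],y,p[2]+.0235,.025,2)).round(0).tolist())
u,v=proj(c,[[p[0],p[1],p[2]-.0385]])[0].astype(int);ascii(c,u-20,u+22,v-32,v+28,2,2)
E
```

```text
28.6 [0.46421203 0.32704722 0.14574475] [ 1.79861001e+02  3.37559998e-02 -2.57566384e+01] [-0.02673707  1.12588278 -0.99338903]
tx,ty mm 0.01914513384002465 -0.6229946278069832
[[145.0, 186.0], [162.0, 183.0], [149.0, 192.0], [167.0, 188.0], [168.0, 188.0], [163.0, 183.0], [148.0, 191.0], [144.0, 186.0]] [[141.0, 163.0], [159.0, 161.0], [146.0, 168.0], [164.0, 165.0], [164.0, 165.0], [160.0, 161.0], [145.0, 168.0], [140.0, 164.0]]
155 143 134  24  67 149 146 128 126 111 110 114 112 113 143 140 144 149 148  79 168 160
157 165 156  18  56 117 109  76 105 143 146 168 169 171 170 169 166 170 169 140 168 159
159 160 159 152  34 162 160  82 159 167 168 169 167 170 170 167 172 167 168 145 156 147
161 128  96  76  93 151 168 162 167 169 170 169 168 160 146 136 114  93  73  71  88 103
163  95 118 120 119 123 168 155 156 139 131 119  98 106  57  57  65  65  72  77  87  93
165 118 120 122  89 102 134 126 131  98 109 107 107 107 107  79  89  86  83  80  89  80
167 120 122 119  69 144 159 149 152  98 104 108 107 106 108 100  97  91  95  95 108  95
169 114 110  82 100 137 162 161 150 118 109 105 1
[... 1274 characters left out ...]
  57  50  81  99  99 100  98  98  99  98  99 100  99  98  98 100 100 100 101  97  97
201  51  54  54  58  98  99  98  96  98  99  99  96  95  99 100 100 101  98  99  99 103
203  56  51  52  55  81  97  98  99  97 101  96 145 100 100  98 100 101 102 102  98  99
205  53  56  52  83  98  96  97 100  98  99  95 200 124  99 100  98  99  99 100 101 103
207  54  56  79  54  85  99 101  97 102  98 102 161 219 113 101 100 100  99 101 100 101
209  52  58  53  54  56  59  86 102 101  99 138  91  80 150 101 101 102 103 102  99 100
211  54  53  52  53  58  54  55  81 101 100  86  95  80  97 109  82  65  62  93 105 102
213  53  53  53  56  53  55  49  54  62  78 133 143  91 101  69  65  41  52  56  88  99
```

Call:
send_rows:
  steps:
    - {"dp": [0, 0, 12], "roll": 0, "jaw": 40}
    - {"dp": [0, 0, 30], "roll": 0, "jaw": 40}
    - {"dp": [0, 0, 46], "roll": 0, "jaw": 40}
    - {"dp": [0, 0, 60], "roll": 0, "jaw": 40}
    - {"dp": [0, 0, 68], "roll": 0, "jaw": 40}

```text
time_s: 29.32
tcp_pos: [0.4647, 0.3273, 0.078]
eef_rot: [179.9, 0.0, -25.8]
contact_force: [0.5, -0.6, -1.5]
gripper_width: 0.05
gripper_force: 15.0
```

Call:
send_rows:
  steps:
    - {"dp": [0, 0, 4], "roll": 0, "jaw": 40}
    - {"dp": [0, 0, 8], "roll": 0, "jaw": 40}
    - {"dp": [0, 0, 8], "roll": 0, "jaw": 40}
    - {"dp": [0, 0, 8], "roll": 0, "jaw": 40}
    - {"dp": [0, 0, 8], "roll": 0, "jaw": 40}

```text
time_s: 29.95
tcp_pos: [0.4651, 0.3277, 0.0714]
eef_rot: [-180.0, -0.0, -25.8]
contact_force: [0.5, -0.8, -2.0]
gripper_width: 0.0496
gripper_force: 15.0
```

```bash
python3 - <<'E'
from plant import r
from base import *
for i in range(3):
    s=r.get_state();p=s["tcp_pos"];d=np.array([.4645,.3276])-p[:2];y=np.radians(s["eef_rot"][2]);print(s["time_s"],p.round(4),s["eef_rot"].round(2),s["contact_force"].round(1),'tx,ty mm',1e3*(d@[np.cos(y),np.sin(y)]),1e3*(d@[np.sin(y),-np.cos(y)]))
    w=snap(r,"wrist","w19");c=snap(r,"scene","s19")
def corners(C,a,z,h):
    e=np.array([[1,1],[1,-1],[-1,-1],[-1,1]])*h;R=np.array([[np.cos(a),-np.sin(a)],[np.sin(a),np.cos(a)]]);return np.c_[e@R.T+C,np.full(4,z)]
B=np.array([.4645,.3276])
for nm,C,z,h in(("rim",p[:2],p[2]-.0385,.025),("basetop",B,.02,.04),("islandtop",B,.02,.018)): print(nm,'scene',proj(c,corners(C,y,z,h)).round(1).tolist(),'wrist',proj(w,corners(C,y,z,h)).round(1).tolist())
g=cv2.cvtColor(w["image"],cv2.COLOR_BGR2GRAY).astype(np.float32);k=np.arange(-46,50,.5)/1e3;ex=np.array([np.cos(y),np.sin(y)])
for u in(268,288):
    d=g[152:300,u]-g[150:298,u];print(u,[(151+i,int(d[i])) for i in range(148) if abs(d[i])>14])
u,v=proj(c,[[*B,.025]])[0].astype(int);ascii(c,u-24,u+26,v-14,v+26,2,1)
E
```

```text
29.95 [0.4651 0.3277 0.0714] [-1.7997e+02 -1.0000e-02 -2.5770e+01] [ 0.5 -0.8 -2. ] tx,ty mm -0.48479273781256915 0.30761434153173217
30.05 [0.465  0.3276 0.0713] [-179.98   -0.    -25.77] [ 0.5  0.1 -2.5] tx,ty mm -0.44943186251247313 0.22499779778072002
30.15 [0.465  0.3276 0.0712] [-179.99   -0.    -25.77] [ 0.1  1.3 -1.5] tx,ty mm -0.41695433402596255 0.17657105865913067
rim scene [[166.2, 208.1], [171.3, 214.2], [152.5, 218.2], [147.9, 211.8]] wrist [[238.4, 209.6], [318.1, 209.5], [315.3, 279.8], [241.4, 279.9]]
basetop scene [[170.5, 209.4], [178.9, 219.3], [148.7, 226.0], [141.6, 215.5]] wrist [[217.2, 182.3], [339.9, 182.2], [333.3, 289.3], [224.0, 289.4]]
islandtop scene [[164.8, 213.7], [168.5, 218.3], [155.1, 221.2], [151.7, 216.5]] wrist [[251.9, 214.3], [305.3, 214.2], [304.0, 262.3], [253.3, 262.3]]
268 [(176, -31), (177, -100), (178, -83), (179, -15), (182, 18), (183, 31), (199, 20), (208, -17), (209, -33), (210, -15), (211, 48), (212, 77), (213, 39), (214, 23), (227, -15), (228, -53), (229, -58), (230, -20), (246, 31), (247, 59), (248, 40), (251, -46), (252, -69), (2
[... 4096 characters left out ...]
 104 103 100 106 101 108 105 101 102 101 104 105 104  98 100 106 103 103 103
235 103 104 101 105 102 103 105 102 105 103 103 105 104 104 103 102 102 101 102 100 102 104 103 103 103
236 102 104 101 105 104 105 104 106 103 103 103 103 102 107 104 100 104 104 103 104 104 103 102 102 103
237 107 103 106 104 102 104 104 105 106 102 104 101 100 102 106 104  99 104 104 102 102 103 103 101 102
238 105 105 104 103 103 103 104 104 101 101 105 102 103 101 103 103 100 103  99 103 102 100 101 101 100
239 105 103 105 102 102 101 101 102 104 104 103 102 103 103 104 100 103 101 100  99 102 102 104 101 105
240 105 103 103 105 106 103 104 103 104 104 103 103 102 103 104 103 102 101 103 104 101 102 102 105 103
```

Call:
send_rows:
  steps:
    - {"dp": [0, 0, 1], "roll": 0, "jaw": 40}
    - {"dp": [0, 0, 2.5], "roll": 0, "jaw": 40}
    - {"dp": [0, 0, 2.5], "roll": 0, "jaw": 40}
    - {"dp": [0, 0, 2.5], "roll": 0, "jaw": 40}
    - {"dp": [0, 0, 2.5], "roll": 0, "jaw": 40}

```text
time_s: 30.88
tcp_pos: [0.465, 0.3275, 0.0686]
eef_rot: [-180.0, -0.0, -25.8]
contact_force: [0.1, -0.0, -1.7]
gripper_width: 0.05
gripper_force: 15.0
```

Call:
send_rows:
  steps:
    - {"dp": [0, 0, 0], "roll": 0, "jaw": 40}
    - {"dp": [0, 0, 0], "roll": 0, "jaw": 40}
    - {"dp": [0, 0, 0], "roll": 0, "jaw": 40}
    - {"dp": [0, 0, 0], "roll": 0, "jaw": 40}

```text
time_s: 31.38
tcp_pos: [0.4649, 0.3275, 0.0686]
eef_rot: [-180.0, -0.0, -25.8]
contact_force: [0.3, 1.0, -1.4]
gripper_width: 0.0497
gripper_force: 15.0
```

```bash
python3 -c "
from plant import r
print(r.close_job())"
```

```text
the job is handed in; nothing more can be done
None
```

I turned the jar mouth down, carried it past the bottles and handed the job in at about 31 s. It is held level and square over the base, its rim about 10 mm above the base top by my measurements (about 1 mm uncertain), and the force reading shows no contact. Before that it tipped back onto its side once while I was rolling it over.

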